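Clear a jammed drilling jig and spot the bracket blank

TASK

Two or three swollen wooden spacers are wedged under the spring clips of the aluminium drilling jig: hold the steel block and knock each of them along its slot until it stands free in the jig's open trough, touching a wedged spacer with nothing but the block, then lift them all out and put them in the grey tray. Next lay the brass T-bracket blank flat in the empty trough, rib up, and press the spring-loaded centre punch straight down on the blank's scribed cross until it snaps. Finish with the punch hanging in its wooden stand again and the block standing on its cork mat, and leave the other things on the bench where they are.

Things in the scene. Friction and masses are not known exactly. Their poses are not given: they have to be found in the camera images.
- jig: aluminium drilling jig fixed to the bench, 160 x 216 mm (x, y). Origin: centre of its underside; z up. Three T-slots run along its x at y = -68, 0, +68 mm (floor 6 mm above the bench, open at the -x end). At x = -66 to -2 mm lips (underside 13.5, top 18 mm above the bench, 35 mm apart) hold a spacer's foot down; beyond them, towards +x, lies the open trough
- trough (a point): middle of the trough's floor, 33 mm from the jig's origin along its x, 6 mm above the bench; axes as the jig's. The trough is 70 x 200 mm (x, y), with low walls (top 14 mm above the bench) at its +x side and both ends; its -x side is the lips' end. A spacer is clear of the lips and can be lifted when its origin is at x = 24 to 42 mm in the jig's frame
- clip1 (a point): middle of clip 1, on the floor of slot 1, where its spacer starts (within 4 mm along the slot); axes as the jig's. The clip, on the lips, is 32 mm long: a fixed fence at +y and a sprung jaw at -y (tops 34 mm above the bench; 32 mm apart on the spacer, 30 mm with the jaw out) pinch the spacer's body with about 8 N: 8 to 20 N along the slot to +x drives it out
- clip2 (a point): middle of clip 2, on the floor of slot 2, where its spacer starts (within 4 mm along the slot); axes as the jig's. The clip, on the lips, is 32 mm long: a fixed fence at +y and a sprung jaw at -y (tops 34 mm above the bench; 32 mm apart on the spacer, 30 mm with the jaw out) pinch the spacer's body with about 8 N: 8 to 20 N along the slot to +x drives it out
- clip3 (a point): middle of clip 3, on the floor of slot 3, where its spacer starts (within 4 mm along the slot); axes as the jig's. The clip, on the lips, is 32 mm long: a fixed fence at +y and a sprung jaw at -y (tops 34 mm above the bench; 32 mm apart on the spacer, 30 mm with the jaw out) pinch the spacer's body with about 8 N: 8 to 20 N along the slot to +x drives it out
- spacer1: spacer 1, of brown wood, an upside-down T: a foot 52 x 44 x 6 mm (x, y, z) with a body 30 x 32 x 44 mm (x, y, z) centred on it, 50 mm tall in all. Origin: centre of the foot's underside; z up. Starts standing in clip 1 with its axes along the jig's; may be absent (None). 60 g
- spacer2: spacer 2, of brown wood, an upside-down T: a foot 52 x 44 x 6 mm (x, y, z) with a body 30 x 32 x 44 mm (x, y, z) centred on it, 50 mm tall in all. Origin: centre of the foot's underside; z up. Starts standing in clip 2 with its axes along the jig's; may be absent (None). 60 g
- spacer3: spacer 3, of brown wood, an upside-down T: a foot 52 x 44 x 6 mm (x, y, z) with a body 30 x 32 x 44 mm (x, y, z) centred on it, 50 mm tall in all. Origin: centre of the foot's underside; z up. Starts standing in clip 3 with its axes along the jig's; may be absent (None). 60 g
- block: plain steel knocking block, 44 x 20 x 65 mm (x, y, z), 300 g, standing on the cork mat. Origin: centre of its underside; z up
- mat: fixed cork mat 90 x 90 x 4 mm, the block's place. Origin: centre of its underside
- tray_in (a point): middle of the inner floor of the low fixed grey plastic tray, inside 92 x 202 mm (x, y), walls 25 mm high outside, floor 4 mm above the bench; axes as the tray's
- blank: loose brass T-bracket blank: plate 60 x 130 x 5 mm (x, y, z) lying flat with an upright rib 8 x 36 mm (x, y) in its middle, rib top 43 mm above the plate's underside; 280 g. Origin: centre of the plate's underside; z up. It goes in the trough with its long side along the jig's y, either way round (5 mm of play each side along x)
- cross (a point): the dark scribed cross on the blank's upper face, 42 mm from the blank's origin along its +y; axes as the blank's
- punch: spring-loaded centre punch, a steel cylinder 16 mm in diameter, hanging upright in its stand by a collar (32 mm across, 6 mm high). Origin: on the axis at the collar's underside; z up. The 16 mm shank to hold rises from 6 to 70 mm above the origin; the punch reaches 30 mm below it, and the 8 mm plunger to 50 mm below it. 220 g
- punch_tip (a point): point of the punch's plunger, 50 mm below the punch's origin when not pressed
- plunger (a joint): how far the plunger is pressed into the punch (m): 0 = out, 0.007 = fully in. The hidden spring's force climbs from 5 N to about 12 N at 2.5 mm, then it gives way: snapped beyond 5.5 mm. It springs back out when relieved
- stand_hole0 (a point): middle of the mouth of the 22 mm square hole, right through, in the top of the fixed dark wooden stand (70 x 70 x 60 mm high); the punch hangs in it, collar on the top face
- bottle: bystander: water bottle, 64 mm across, 210 mm tall. Origin: centre of its underside
- fretsaw: bystander: fretsaw lying flat, frame 140 x 110 mm with a 100 mm wooden handle. Origin: middle of the frame, at its underside
- pliers: bystander: pliers lying flat, 125 mm long. Origin: near the pivot
- horn: bystander: dark round offcut, 72 mm across, 10 mm thick. Origin: centre of its underside
- glue: bystander: small carton 50 x 160 x 35 mm, lying. Origin: centre of its underside

How it is judged:
By the outcome, as a careful person would: the job done as asked, in the order asked, and still so for the second after the job is handed in, with the robot touching nothing.
Of spacer1, spacer2, spacer3 only 2 to 3 are there at a start; the rules pass over those that are not, and their reading is None.
At some moment in a run one of blank may be knocked a few centimetres aside while the robot is not near it.
It also fails if it takes over 210 s, if anything falls off the work surface, if the arm or the gripper's body presses on something with over 40 N, if the wrist force passes 120 N, or if a joint passes its speed limit or range.

ROBOT

A 7-joint arm with a two-finger parallel gripper is mounted at the origin on the work surface. World frame = base frame: x ahead of the robot, y to its left, z up, the work surface at z = 0. Lengths are in m, angles in rad, forces in N, time in s.
With the tool pointing down it reaches from about 0.425 to 0.925 m from the base axis. Payload 6.8 kg.
Tool frame: the origin (TCP) lies midway between the tips of the shut fingers; the grasp point (between the pads) lies r.pinch_z behind it (r.pinch_z is the distance from the TCP to the grasp point, in m); z points along the fingers, y is the line along which they close (so a half turn about z gives the same grasp; the last joint's range is limited). The gripper opens to 88 mm and grips with 3 to 60 N. Pads are 20 mm wide; open, the fingers measure 115 mm over their backs; the gripper's body (75 mm by 178 mm) begins 61 mm behind the grasp point.
Start: joints at [1.052, 0.477, 0.022, 1.555, -0.011, 1.109, -0.083], TCP at [0.27, -0.619, 0.223] pointing down, gripper open.
Joint ranges: [-2.96, 2.96], [-0.34, 2.1], [-1.41, 1.46], [0.24, 2.44], [-1.37, 4.51], [0.17, 1.92], [-2.96, 2.96]. Speed limits (rad/s): [2.39, 2.39, 3.14, 3.14, 3.14, 3.14, 3.14].

INTERFACE

Orientations are given as a rotation vector (axis times angle).
In Python, from plant import r gives the robot as it stands.
- The arm moves only by the shell command python3 shift.py [OPENING], which reads ROWS from standard input. ROWS is a JSON list of rows, 1 to 8 of them, each of 6 numbers: dx, dy, dz in units of 5 mm, then a rotation vector rx, ry, rz in units of 0.2 rad; each row shifts and turns the commanded pose from where the row before left it, along the tool's axes as they then stand; what a row does not reach is not made up. A row lasts 1/12 s, in which the tool goes at most 0.0417 m and 0.125 rad, less where a joint would pass 70% of its speed; a pose out of reach is approached as far as the arm can. OPENING is the finger opening in m, set as the command begins (- or left out keeps the last). The fingers move at their own pace and stop on an object; the grip force is fixed at half the most. Time passes only in rows, so rows that do not move let the fingers close. It prints the time, the measured TCP pose, the force, the opening and the grip force at its end. Input that does not fit is refused with a message, and nothing moves.
- r.state(): the state, without advancing time (a new reading comes with each control period).
- r.camera(name): name is "scene" or "top" or "wrist"; returns the picture (420x560x3 uint8, red, green, blue); there is no depth.
- r.camera_model(name): a dict with "camera_matrix" (3x3 intrinsics, pixels), "T" (4x4, takes a point from camera to world coordinates); the wrist camera has in their place "hand_eye" (4x4, takes a point from camera to tool coordinates, whose origin is the TCP and whose axes are the flange's). Camera axes: x right, y up, looking along -z (the intrinsics and any distortion apply to the point x, -y, -z); pixel columns grow to the right and rows downward; lengths in m; the calibration is good to about 2 mm. A picture is of the moment at which its call begins: read the wrist's pose just before it. camera_model takes no time and is no camera call.
- r.close_job(): hands the job in; it is judged then, once.
The state is a dict: "time": time; "joints": joint angles; "joint_velocities": joint speeds; "effort": joint torques, N m; "eef_pos": TCP position; "ee_rot": TCP orientation; "ft_force": force on the tool from outside, world axes, zero at the start; "moment": the same for the moment, N m; "grip_width": finger opening in m; "gripper_force": force on a finger pad.
Only numpy, scipy, OpenCV 4.12 (cv2) and the standard library are available. Lean on these libraries where they do the work, as an engineer would, in place of code of your own. Each camera call takes 0.05 s, during which the arm holds its last target. There are 200 camera calls.

## Working session

There is one attempt and no reset: what is moved stays moved. The work goes in short steps, Python scripts to look and compute and a shell command to move; the robot and the scene stay as the last step left them, time stands still between calls to the robot, and variables do not carry over. Pictures are saved under pics/ and viewed, at most 14 in all, crops included, and the job is handed in when it is done.

```bash
ls; mkdir -p pics; python3 - <<'E'
from plant import r
import cv2,numpy as np
for n in ("scene","top"):
    cv2.imwrite(f"pics/{n}0.png",r.camera(n)[:,:,::-1])
    m=r.camera_model(n);print(n,{k:np.round(v,4).tolist() if not isinstance(v,str) else v for k,v in m.items()})
m=r.camera_model("wrist");print({k:np.round(v,4).tolist() for k,v in m.items()})
print(r.pinch_z,r.state())
E
```

```text
pics
plant.py
shift.py
  3 plant.py
  5 shift.py
  8 total
scene {'camera_matrix': [[500.7811, 0.0, 282.1513], [0.0, 500.7811, 209.5097], [0.0, 0.0, 1.0]], 'T': [[0.6334, -0.5672, 0.5264, 1.3048], [0.7737, 0.4784, -0.4153, -0.5612], [-0.0163, 0.6703, 0.7419, 1.0389], [0.0, 0.0, 0.0, 1.0]]}
top {'camera_matrix': [[468.6245, 0.0, 275.0538], [0.0, 468.6245, 209.4022], [0.0, 0.0, 1.0]], 'T': [[0.0302, 0.9938, -0.1068, 0.4775], [-0.9995, 0.0288, -0.0142, -0.0064], [-0.0111, 0.1072, 0.9942, 1.2716], [0.0, 0.0, 0.0, 1.0]]}
{'camera_matrix': [[339.5647, 0.0, 280.4084], [0.0, 339.5647, 210.9278], [0.0, 0.0, 1.0]], 'hand_eye': [[-0.0003, 0.9548, 0.2973, 0.0823], [1.0, 0.0001, 0.0007, 0.0004], [0.0007, 0.2973, -0.9548, -0.1626], [0.0, 0.0, 0.0, 1.0]]}
0.0187 {'time': 0.1, 'joints': array([ 1.05187645,  0.47773041,  0.02234128,  1.55632645, -0.01149564,
        1.10930275, -0.08313396]), 'joint_velocities': array([ 0.00091052, -0.00153396, -0.0017374 , -0.00234575,  0.00210441,
        0.00115544,  0.00081093]), 'effort': array([ 4.16670344e-03, -5.84097397e+01,  1.54033296e+00, -2.73315310e+01,
       -5.40953188e-02,  1.31090547e-02,  1.26685197e-05]), 'eef_pos': array([ 0.26934379, -0.61834809,  0.22178126]), 'ee_rot': array([-3.07400993e+00, -6.40448559e-01,  7.11702551e-04]), 'ft_force': array([-0.14143   ,  1.03517586, -0.21917775]), 'moment': array([-0.00121125, -0.0339766 ,  0.02062117]), 'gripper_force': 0.0, 'grip_width': 0.08794136150232533}
```
View pics/scene0.png

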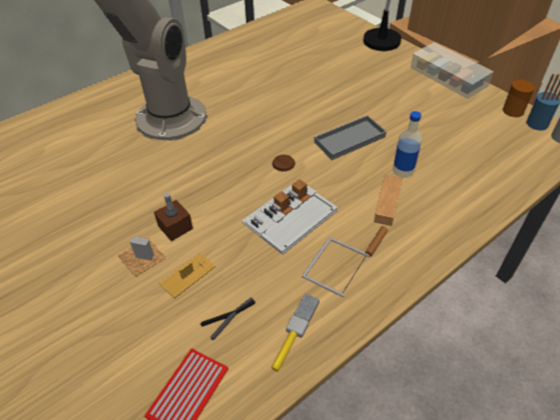

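View pics/top0.png

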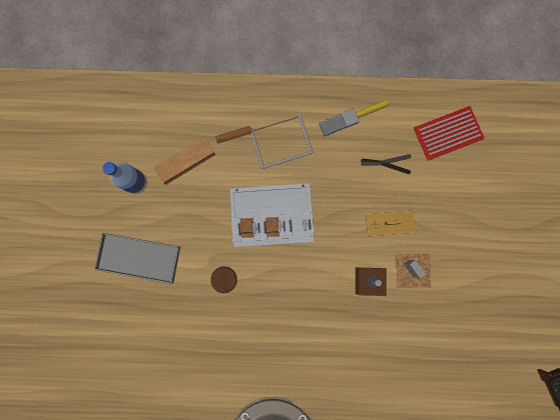

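The scene view shows the jig with spacers 2 and 3, near (283,203) and (300,190); clip 1 is empty. The top view shows:

| Thing | Pixel |
|---|---|
| Spacers | (247,227), (272,226) |
| Blank | (391,223) |
| Stand | (371,281) |
| Mat and block | (414,270) |
| Tray | (138,258) |
| Horn | (224,279) |

Next: helper code and rough positions.

```bash
cat > h.py <<'E'
import numpy as np, cv2
from plant import r
from scipy.spatial.transform import Rotation as R
def snap(n,save=None):
    "picture + camera pose (K, T cam->world); T includes wrist pose read just before"
    m=r.camera_model(n); s=r.state()
    if n=="wrist":
        W=np.eye(4);W[:3,:3]=R.from_rotvec(s["ee_rot"]).as_matrix();W[:3,3]=s["eef_pos"];T=W@m["hand_eye"]
    else:T=np.array(m["T"])
    im=r.camera(n)[:,:,::-1].copy()
    if save: cv2.imwrite(f"pics/{save}.png",im); np.savez(f"pics/{save}.npz",K=m["camera_matrix"],T=T)
    return im,np.array(m["camera_matrix"]),T
def load(save):
    d=np.load(f"pics/{save}.npz");return cv2.imread(f"pics/{save}.png"),d["K"],d["T"]
def ray(K,T,uv):
    d=np.array([(uv[0]-K[0,2])/K[0,0],-(uv[1]-K[1,2])/K[1,1],-1.]);d=T[:3,:3]@d;return T[:3,3],d/np.linalg.norm(d)
def onz(K,T,uv,z):
    o,d=ray(K,T,uv);return o+d*(z-o[2])/d[2]
def proj(K,T,p):
    c=T[:3,:3].T@(np.asarray(p)-T[:3,3]);return np.array([K[0,2]+K[0,0]*c[0]/-c[2],K[1,2]-K[1,1]*c[1]/-c[2]])
def tri(*v):
    "(K,T,uv) views -> point, ray miss (mm)"
    A=np.zeros((3,3));b=np.zeros(3);L=[]
    for K,T,uv in v:
        o,d=ray(K,T,uv);P=np.eye(3)-np.outer(d,d);A+=P;b+=P@o;L.append((P,o))
    p=np.linalg.solve(A,b);return p,[round(1000*float(np.linalg.norm(P@(p-o))),1) for P,o in L]
def go(p,yaw,pinch=True):
    """how far to go, tool axes: first turn, then shift. yaw = world angle of the tool's x axis, tool down"""
    s=r.state();Rc=R.from_rotvec(s["ee_rot"])
    c,n=np.cos(yaw),np.sin(yaw);Rt=R.from_matrix(np.array([[c,n,0],[n,-c,0],[0,0,-1]]))
    t=np.array(p,float)
    if pinch:t[2]-=r.pinch_z
    cy=np.arctan2(*Rc.as_matrix()[[1,0],0])
    print("turn",np.round((Rc.inv()*Rt).as_rotvec(),4),"then shift",np.round(Rt.inv().apply(t-s["eef_pos"]),4),"| now",np.round(s["eef_pos"],4),"yaw",round(float(cy),4),"pinch z",round(float(s["eef_pos"][2]+r.pinch_z),4))
E
python3 - <<'E'
from h import *
im,K,T=load("top0") if 0 else snap("top","top1")
for n,uv,z in [("jigctr",(272,215),.014),("sp3",(247,227),.05),("sp2",(272,226),.05),("blank",(391,223),.005),("stand",(371,281),.06),("mat",(414,270),.004),("tray",(138,258),.0),("bottle",(125,180),.1),("horn",(224,279),.01),("glue",(185,160),.03),("saw",(282,142),.0),("pliers",(390,163),0)]:
    print(n,np.round(onz(K,T,uv,z),3))
go([.5,-.25,.25],0)
E
```

```text
jigctr [0.597 0.019 0.014]
sp3 [0.56  0.083 0.05 ]
sp2 [0.565 0.018 0.05 ]
blank [ 0.586 -0.303  0.005]
stand [ 0.431 -0.239  0.06 ]
mat [ 0.462 -0.365  0.004]
tray [0.471 0.379 0.   ]
bottle [0.667 0.394 0.1  ]
horn [0.422 0.142 0.01 ]
glue [0.738 0.259 0.03 ]
saw [ 0.803 -0.002  0.   ]
pliers [ 0.752 -0.3    0.   ]
turn [-1.300e-03  4.000e-04  4.108e-01] then shift [ 0.2307 -0.3685 -0.0094] | now [ 0.2693 -0.6185  0.2219] yaw 0.4108 pinch z 0.2406
```

The manual's scale: shifts go in units of 5 mm and turns go in units of 0.2 rad. Converting my numbers, -0.04 m is -8, 0.03 m is 6, 0.1027 rad is 0.5135.

```bash
echo '[[0,0,0,0,0,0.5135],[0,0,0,0,0,0.5135],[0,0,0,0,0,0.5135],[0,0,0,0,0,0.5135],[6,-8,-0.6,0,0,0],[6,-8,-0.6,0,0,0],[6,-8,-0.6,0,0,0],[6,-8,-0.6,0,0,0]]' | python3 shift.py; echo '[[6,-8,0,0,0,0],[6,-8,0,0,0,0],[6,-8,0,0,0,0],[6,-8,0,0,0,0],[0,0,0,0,0,0],[0,0,0,0,0,0]]' | python3 shift.py; python3 -c "
from h import *
snap('wrist','wA')"; echo '[[4,-8,0,0,0,0],[4,-8,0,0,0,0],[2,-4,0,0,0,0],[0,0,0,0,0,0],[0,0,0,0,0,0]]' | python3 shift.py; python3 -c "
from h import *
snap('wrist','wB');go([.57,.0,.25],0)"
```

```text
time: 0.82
eef_pos: [0.37, -0.4841, 0.2324]
ee_rot: [-3.141, 0.001, 0.001]
ft_force: [0.7, 0.1, 0.7]
grip_width: 0.0879
gripper_force: 0.0
time: 1.32
eef_pos: [0.4713, -0.3494, 0.2324]
ee_rot: [-3.141, -0.01, -0.0]
ft_force: [-0.7, -0.3, -0.0]
grip_width: 0.0876
gripper_force: 0.0
time: 1.78
eef_pos: [0.5162, -0.2586, 0.2325]
ee_rot: [3.141, 0.0, -0.001]
ft_force: [-0.1, -1.2, 0.4]
grip_width: 0.0877
gripper_force: 0.0
turn [ 0.001   0.0009 -0.0025] then shift [ 0.0545 -0.26    0.0012] | now [ 0.5155 -0.26    0.2325] yaw -0.0025 pinch z 0.2512
```

View pics/wA.png

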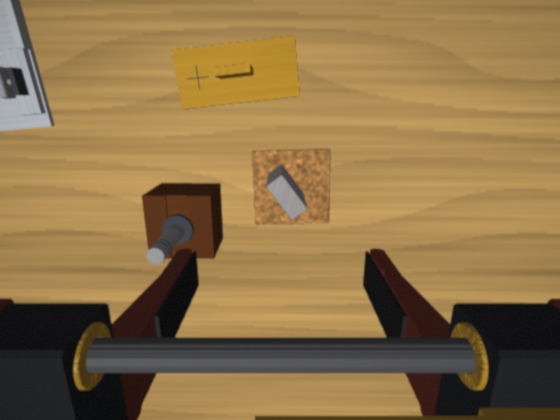

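View pics/wB.png

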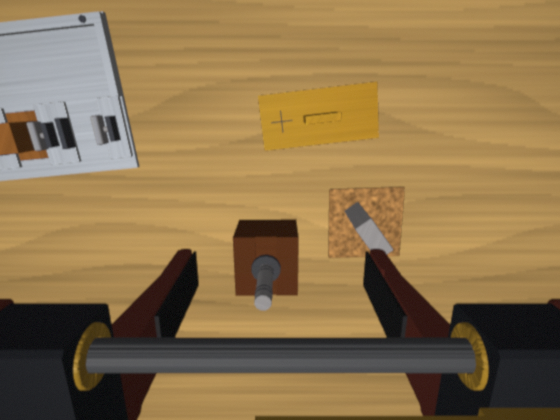

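wA shows the cross at (198,77), the blank's corners near (174,50)–(299,96), the stand top near (183,220) with the punch top at (156,255), and the block top near (287,198). wB shows the same things from another place: cross (282,121), punch top (263,303). Now the jig and tray.

To row units: -0.04 m is -8, 0.01 m is 2.

```bash
echo '[[2,-8,0,0,0,0],[2,-8,0,0,0,0],[2,-8,0,0,0,0],[0,-8,0,0,0,0],[0,-8,0,0,0,0],[0,-8,0,0,0,0],[0,0,0,0,0,0],[0,0,0,0,0,0]]' | python3 shift.py; python3 -c "
from h import *
snap('wrist','wC')"; echo '[[4,-8,0,0,0,0],[2,-8,0,0,0,0],[0,-6,0,0,0,0],[0,0,0,0,0,0],[0,0,0,0,0,0]]' | python3 shift.py; python3 -c "
from h import *
snap('wrist','wD')"; echo '[[-4,-8,0,0,0,0],[-4,-8,0,0,0,0],[-4,-8,0,0,0,0],[0,-8,0,0,0,0],[0,-4,0,0,0,0],[0,0,0,0,0,0],[0,0,0,0,0,0]]' | python3 shift.py; python3 -c "
from h import *
snap('wrist','wE')
go([.57,.0,.25],0)
a=[load(n)[0] for n in ('wC','wD','wE')]
z=np.zeros((300,400,3),np.uint8)
h=np.vstack([np.hstack([cv2.resize(a[0],(400,300)),cv2.resize(a[1],(400,300))]),np.hstack([cv2.resize(a[2],(400,300)),z])])
cv2.imwrite('pics/cde.png',h)"
```

```text
time: 2.5
eef_pos: [0.5466, -0.0181, 0.2327]
ee_rot: [3.141, 0.002, -0.0]
ft_force: [-0.2, 0.2, -0.3]
grip_width: 0.0876
gripper_force: 0.0
time: 2.97
eef_pos: [0.5758, 0.0879, 0.2323]
ee_rot: [3.141, -0.002, -0.001]
ft_force: [-0.0, -0.8, 0.8]
grip_width: 0.0877
gripper_force: 0.0
time: 3.6
eef_pos: [0.5204, 0.2589, 0.2324]
ee_rot: [3.14, -0.004, 0.0]
ft_force: [0.4, -0.6, -0.5]
grip_width: 0.0882
gripper_force: 0.0
turn [ 0.002  -0.0001 -0.0043] then shift [0.0493 0.2577 0.001 ] | now [0.5207 0.2577 0.2323] yaw -0.0043 pinch z 0.251
```

View pics/cde.png

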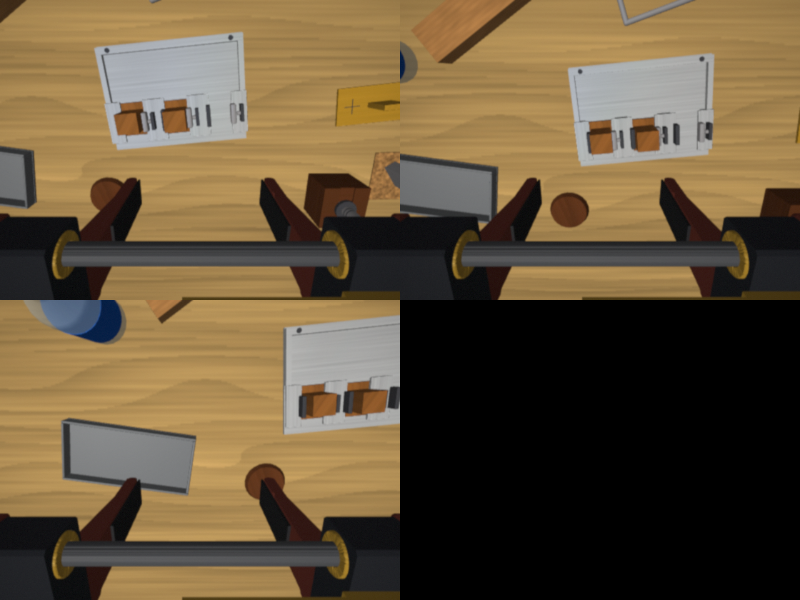

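The jig sits mid-picture in wC and wD with the two spacers in its left and middle slots, and the tray is fully visible in wE at about (130,455) in the montage. Now measuring with masks.

```bash
cat > m.py <<'E'
from h import *
def big(mask,box=None,n=1):
    if box is not None:
        b=np.zeros_like(mask);x0,y0,x1,y1=box;b[y0:y1,x0:x1]=mask[y0:y1,x0:x1];mask=b
    c,_=cv2.findContours(mask,cv2.RETR_EXTERNAL,cv2.CHAIN_APPROX_NONE)
    return sorted(c,key=cv2.contourArea,reverse=True)[:n]
def rect(K,T,c,z):
    p=np.array([onz(K,T,q[0],z)[:2]*1000 for q in c],np.float32)
    (cx,cy),(w,h),a=cv2.minAreaRect(p);return np.round([cx,cy,w,h,a],1)
E
python3 - <<'E'
from m import *
for n in ("wC","wD"):
    im,K,T=load(n);h=cv2.cvtColor(im,cv2.COLOR_BGR2HSV)
    m=cv2.morphologyEx(cv2.inRange(h,(0,0,90),(180,50,255)),cv2.MORPH_CLOSE,np.ones((9,9)))
    c=big(m,(130,20,450,250))[0]
    hull=cv2.convexHull(c);print(n,"jig",[rect(K,T,hull,z) for z in (0,.014,.018)],cv2.approxPolyDP(hull,4,True)[:,0].tolist())
for n in ("wA","wB"):
    im,K,T=load(n);h=cv2.cvtColor(im,cv2.COLOR_BGR2HSV)
    m=cv2.morphologyEx(cv2.inRange(h,(18,190,90),(32,255,255)),cv2.MORPH_CLOSE,np.ones((5,5)))
    c=big(m,(150,0,450,170))[0];print(n,"blank",rect(K,T,c,.005),cv2.approxPolyDP(c,4,True)[:,0].tolist())
    m=cv2.inRange(h,(0,0,70),(180,60,255))
    m=cv2.morphologyEx(m,cv2.MORPH_OPEN,np.ones((3,3)))
    box=(255,150,335,225) if n=="wA" else (330,190,405,258)
    c=big(m,box)[0];print(n,"block",cv2.approxPolyDP(c,3,True)[:,0].tolist(),rect(K,T,c,.069))
im,K,T=load("wE");h=cv2.cvtColor(im,cv2.COLOR_BGR2HSV)
m=cv2.inRange(h,(0,0,20),(180,70,160));c=big(m,(60,150,300,300))[0]
print("tray",[rect(K,T,cv2.convexHull(c),z) for z in (0,.025)],cv2.approxPolyDP(c,4,True)[:,0].tolist())
a=load("wC")[0][35:220,125:355];b=load("wA")[0][140:270,140:340];d=load("wE")[0][150:290,70:300]
cv2.imwrite("pics/crop1.png",np.vstack([np.pad(cv2.resize(a,None,fx=2,fy=2),((0,0),(0,340),(0,0))),np.hstack([cv2.resize(b,(340,221)),cv2.resize(d,(460,221))])]))
E
```

```text
wC jig [array([598.8,  23.7, 163.1, 228.5,   5.5]), array([599.9,  22.2, 157.3, 220.4,   5.5]), array([600.2,  21.7, 155.7, 218.1,   5.5])] [[339, 46], [344, 192], [164, 208], [157, 199], [132, 67]]
wD jig [array([598.8,  18.6, 162.8, 228.4,   5.4]), array([600.9,  21.1, 157. , 220.3,   5.4]), array([601.5,  21.8, 155.3, 218. ,   5.4])] [[439, 77], [436, 207], [430, 215], [253, 231], [236, 95]]
wA blank [ 586.4 -301.5   57.1  126.8    6. ] [[292, 38], [174, 52], [174, 57], [180, 55], [176, 67], [184, 104], [296, 94]]
wA block [[280, 166], [269, 174], [267, 187], [293, 218], [305, 209], [305, 204]] [ 470.3 -354.    52.2   24.1   32.3]
wB blank [ 586.4 -301.5   57.6  127.1    6.3] [[375, 83], [262, 97], [265, 146], [377, 136]]
wB block [[346, 210], [370, 249], [385, 253], [392, 250], [358, 203]] [ 475.2 -348.7   65.6   19.6   36.9]
tray [array([466.6, 384.5, 223.4, 112.1,  81.6]), array([475.3, 376.5, 209.3, 105. ,  81.6])] [[86, 169], [88, 250], [170, 261], [178, 250], [189, 249], [196, 265], [262, 272], [272, 190], [103, 166]]
```

View pics/crop1.png

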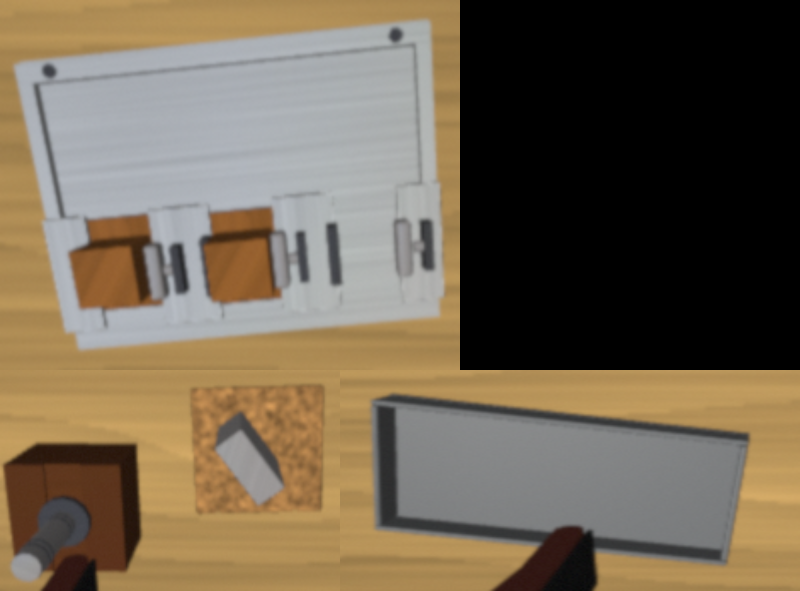

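crop1 shows the jig with pins at crop (49,71) and (396,35), the trough outline inside, spacers in the left and middle clips, the stand with the punch leaning in perspective, the block's bright top face (216,820)–(283,857 region), and the whole tray. Now precise points from two views.

```bash
python3 - <<'E'
from m import *
def blobs(n,lo,hi,box,k=3,mn=8):
    im,K,T=load(n);h=cv2.cvtColor(im,cv2.COLOR_BGR2HSV);m=cv2.inRange(h,lo,hi)
    out=[]
    for c in big(m,box,k):
        if cv2.contourArea(c)>=mn:
            M=cv2.moments(c);out.append((np.round([M['m10']/M['m00'],M['m01']/M['m00']],1).tolist(),cv2.contourArea(c),c))
    return out
# block top
C={n:load(n) for n in("wA","wB","wC","wD","wE")}
for n,box in(("wA",(255,150,335,225)),("wB",(330,190,405,258))):
    im,K,T=C[n];g=cv2.cvtColor(im,cv2.COLOR_BGR2HSV)
    b=blobs(n,(0,0,120),(180,60,255),box,1)[0];print(n,"blocktop",b[:2],rect(K,T,b[2],.069),b[2][:,0].min(0),b[2][:,0].max(0))
# punch top: light disc
for n,box in(("wA",(140,240,180,270)),("wB",(245,290,285,315))):
    for b in blobs(n,(0,0,115),(180,60,255),box,2):print(n,"punchtop",b[:2],b[2][:,0].min(0),b[2][:,0].max(0))
# pins
pins={}
for n,boxes in(("wC",((140,60,160,80),(313,43,333,63))),("wD",((236,90,262,112),(410,70,436,95)))):
    pins[n]=[]
    for bx in boxes:
        b=blobs(n,(0,0,0),(180,255,95),bx,1,3);print(n,"pin",[x[:2] for x in b]);pins[n].append(b[0][0] if b else None)
for i in(0,1):
    if pins["wC"][i] and pins["wD"][i]: print("pin",tri((*C["wC"][1:],pins["wC"][i]),(*C["wD"][1:],pins["wD"][i])))
print("cross",tri((*C["wA"][1:],(198,77)),(*C["wB"][1:],(282,121))))
# stand top, hull in each
for n,box in(("wA",(135,170,230,262)),("wB",(225,210,305,300))):
    im,K,T=C[n];h=cv2.cvtColor(im,cv2.COLOR_BGR2HSV);m=cv2.inRange(h,(0,100,20),(15,255,140))
    c=big(m,box)[0];print(n,"stand",cv2.approxPolyDP(cv2.convexHull(c),3,True)[:,0].tolist())
for n,box in(("wC",(150,125,270,200)),("wD",(255,155,385,220))):
    im,K,T=C[n];h=cv2.cvtColor(im,cv2.COLOR_BGR2HSV);m=cv2.inRange(h,(5,110,60),(16,255,255))
    for c in big(m,box,2):print(n,"spacer",cv2.approxPolyDP(c,3,True)[:,0].tolist())
im,K,T=snap("top","top2");h=cv2.cvtColor(im,cv2.COLOR_BGR2HSV);m=cv2.inRange(h,(0,0,20),(180,70,160));c=big(m,(90,225,190,290))[0]
print("top tray",[rect(K,T,cv2.convexHull(c),z) for z in(0,.025)])
E
```

```text
wA blocktop ([286.2, 197.1], 765.0) [ 466.2 -355.3   43.4   19.4   37.5] [267 176] [306 218]
wB blocktop ([373.1, 236.2], 580.0) [ 466.3 -355.3   43.4   19.6   36.9] [356 219] [392 253]
wA punchtop ([154.9, 255.7], 203.5) [146 248] [163 263]
wB punchtop ([262.4, 302.4], 171.5) [255 295] [270 309]
wC pin [([149.1, 70.1], 14.5)]
wC pin [([322.3, 52.2], 16.0)]
wD pin [([251.7, 99.9], 12.0)]
wD pin [([422.3, 82.0], 17.5)]
pin (array([0.6634532 , 0.11807926, 0.01594569]), [0.1, 0.1])
pin (array([ 0.68083245, -0.0609141 ,  0.01528795]), [0.1, 0.1])
cross (array([ 0.58180527, -0.26049138,  0.00667641]), [0.1, 0.1])
wA stand [[219, 185], [221, 239], [213, 258], [170, 261], [148, 248], [143, 195], [161, 184]]
wB stand [[294, 220], [297, 293], [237, 295], [233, 238], [239, 221]]
wC spacer [[259, 139], [230, 143], [232, 154], [227, 161], [231, 184], [264, 182], [259, 165]]
wC spacer [[197, 143], [169, 146], [171, 156], [160, 162], [166, 188], [204, 186], [198, 175], [195, 181], [191, 162], [199, 155]]
wD spacer [[354, 165], [326, 168], [329, 209], [362, 208], [362, 185], [355, 177]]
wD spacer [[294, 169], [265, 171], [269, 215], [297, 212]]
top tray [array([474.6, 377. , 172.7, 272.3,   1.8]), array([474.6, 369.5, 169.3, 267. ,   1.8])]
```

```bash
echo '[[-0.6,8,0,0,0,0],[-0.6,8,0,0,0,0],[-0.6,8,0,0,0,0],[-0.6,8,0,0,0,0],[-0.6,8,0,0,0,0],[-0.6,8,0,0,0,0],[-0.6,8,0,0,0,0],[-0.6,8,0,0,0,0]]' | python3 shift.py >/dev/null; echo '[[-0.8,8,0,0,0,0],[-0.8,8,0,0,0,0],[-0.8,8,0,0,0,0],[-0.8,8,0,0,0,0],[-0.8,8,0,0,0,0],[-0.8,8,0,0,0,0],[-0.8,8,0,0,0,0],[-0.6,2.6,0,0,0,0]]' | python3 shift.py>/dev/null;  echo '[[0,0,0,0,0,-0.5415],[0,0,0,0,0,-0.5415],[0,0,0,0,0,-0.5415],[0,0,0,0,0,-0.5415],[0,0,0,0,0,-0.5415],[0,0,0,0,0,-0.5415],[0,0,0,0,0,0],[0,0,0,0,0,0]]' | python3 shift.py; python3 - <<'E'
from m import *
A=load("wA");B=load("wB")
p=tri((*A[1:],(154.9,255.7)),(*B[1:],(262.4,302.4)));print("punch top",p)
# stand top corners clearly seen in both: right-back and left-back
for a,b in(((219,185),(297,220)),((143,195),(233,238))):print(tri((*A[1:],a),(*B[1:],b)))
print(onz(*A[1:],(143,195),.06),onz(*B[1:],(233,238),.06),onz(*B[1:],(297,238),.06))
go([.4662,-.3553,.046],np.radians(37.2))
E
```

```text
time: 5.7
eef_pos: [0.4629, -0.3531, 0.2326]
ee_rot: [-2.98, -0.994, 0.001]
ft_force: [-0.2, 0.4, 0.9]
grip_width: 0.0881
gripper_force: 0.0
punch top (array([ 0.43054485, -0.24261547,  0.13024435]), [0.0, 0.0])
(array([ 0.46552414, -0.2781725 ,  0.00854636]), [1.1, 1.1])
(array([ 0.46475408, -0.20876106,  0.05998985]), [0.7, 0.7])
[ 0.46544668 -0.20920521  0.06      ] [ 0.46402748 -0.20840142  0.06      ] [ 0.46401804 -0.27625801  0.06      ]
turn [-0.0002  0.0004 -0.0056] then shift [0.0013 0.0038 0.2053] | now [ 0.4629 -0.3531  0.2326] yaw 0.6437 pinch z 0.2513
```

To row units: 0.035 m is 7, 0.03 m is 6, -0.0056 rad is -0.028.

```bash
echo '[[0.26,0.76,6,0,0,-0.028],[0,0,7,0,0,0],[0,0,7,0,0,0],[0,0,7,0,0,0],[0,0,7,0,0,0],[0,0,7,0,0,0],[0,0,0,0,0,0],[0,0,0,0,0,0]]' | python3 shift.py; echo '[[0,0,0,0,0,0],[0,0,0,0,0,0],[0,0,0,0,0,0],[0,0,0,0,0,0],[0,0,0,0,0,0],[0,0,0,0,0,0],[0,0,0,0,0,0],[0,0,0,0,0,0]]' | python3 shift.py 0; echo '[[0,0,-4,0,0,0],[0,0,-7,0,0,0],[0,0,-7,0,0,0],[0,0,-7,0,0,0],[0,0,-7,0,0,0],[0,0,-7,0,0,0],[0,0,0,0,0,0],[0,0,0,0,0,0]]' | python3 shift.py; python3 -c "
from h import *
snap('wrist','wF')
c=np.radians(5.55);X=np.array([np.cos(c),np.sin(c)]);Y=np.array([-X[1],X[0]]);o=np.array([.599,.0217])
print(o-.105*X+.001*Y,o-.105*X+.069*Y)
go([*(o-.105*X+.069*Y),.2],c)"
```

```text
time: 6.37
eef_pos: [0.4661, -0.3538, 0.0266]
ee_rot: [-2.973, -1.006, 0.005]
ft_force: [0.7, -0.8, 0.9]
grip_width: 0.0878
gripper_force: 0.0
time: 7.03
eef_pos: [0.4678, -0.3541, 0.0278]
ee_rot: [2.974, 1.011, 0.0]
ft_force: [0.4, 0.0, 0.5]
grip_width: 0.038
gripper_force: 0.0
time: 7.7
eef_pos: [0.4689, -0.3548, 0.225]
ee_rot: [2.971, 1.01, 0.005]
ft_force: [0.3, -0.4, -0.2]
grip_width: 0.0005
gripper_force: 0.0
[0.49439551 0.0125403 ] [0.48781893 0.08022153]
turn [ 0.0008 -0.0006  0.5585] then shift [ 0.062  -0.4303  0.0417] | now [ 0.4678 -0.3541  0.223 ] yaw 0.6554 pinch z 0.2417
```

```bash
python3 - <<'E'
from m import *
im,K,T=load("wF");h=cv2.cvtColor(im,cv2.COLOR_BGR2HSV)
m=cv2.inRange(h,(0,0,120),(180,60,255))
for c in big(m,(200,120,360,320),3):print(cv2.contourArea(c),cv2.boundingRect(c),rect(K,T,c,.069))
E
```

```text
799.0 (269, 174, 20, 45) [ 466.8 -355.4   43.9   18.8   37. ]
```

View pics/wF.png

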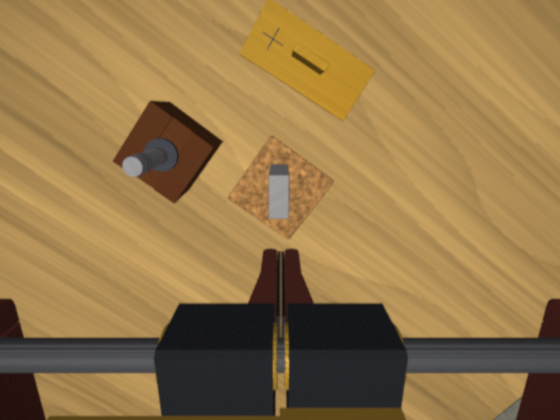

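wF shows the block still standing undisturbed at (279,196): the fingers closed too slowly before the lift, so I retry with more closing time.

```bash
echo '[[-0.2,0,0,0,0,0.02],[0,0,6,0,0,0],[0,0,6,0,0,0],[0,0,6,0,0,0],[0,0,0,0,0,0],[0,0,0,0,0,0],[0,0,0,0,0,0],[0,0,0,0,0,0]]' | python3 shift.py 0.06 | tail -2; echo '[[0,0,6,0,0,0],[0,0,6,0,0,0],[0,0,6,0,0,0],[0,0,3.2,0,0,0],[0,0,0,0,0,0],[0,0,0,0,0,0]]' | python3 shift.py; echo '[[0,0,0,0,0,0],[0,0,0,0,0,0],[0,0,0,0,0,0],[0,0,0,0,0,0],[0,0,0,0,0,0],[0,0,0,0,0,0],[0,0,0,0,0,0],[0,0,0,0,0,0]]' | python3 shift.py 0;echo '[[0,0,0,0,0,0],[0,0,0,0,0,0]]' | python3 shift.py
```

```text
grip_width: 0.0507
gripper_force: 0.0
time: 8.92
eef_pos: [0.4675, -0.355, 0.0275]
ee_rot: [2.976, 1.005, 0.001]
ft_force: [0.3, 0.5, 1.0]
grip_width: 0.0602
gripper_force: 0.0
time: 9.58
eef_pos: [0.467, -0.3547, 0.0269]
ee_rot: [2.976, 1.005, 0.0]
ft_force: [-0.3, 0.5, 2.7]
grip_width: 0.0196
gripper_force: 30.0
time: 9.75
eef_pos: [0.467, -0.3548, 0.0269]
ee_rot: [2.976, 1.005, 0.0]
ft_force: [-0.5, 0.8, 3.4]
grip_width: 0.0201
gripper_force: 30.0
```

```bash
echo '[[0,0,-6,0,0,0],[0,0,-7,0,0,0],[0,0,-7,0,0,0],[0,0,-7,0,0,0],[0,0,-7.6,0,0,0],[0,0,0,0,0,0.552],[0,0,0,0,0,0.552],[0,0,0,0,0,0.552]]' | python3 shift.py | tail -2; echo '[[0,0,0,0,0,0.552],[0,0,0,0,0,0.552],[1.04,-7.18,0,0,0,0],[1.04,-7.18,0,0,0,0],[1.04,-7.18,0,0,0,0],[1.04,-7.18,0,0,0,0],[1.04,-7.18,0,0,0,0],[1.04,-7.18,0,0,0,0]]' | python3 shift.py|tail -2; echo '[[1.04,-7.18,0,0,0,0],[1.04,-7.18,0,0,0,0],[1.04,-7.18,0,0,0,0],[1.04,-7.18,0,0,0,0],[1.04,-7.18,0,0,0,0],[1.04,-7.18,0,0,0,0],[0,0,0,0,0,0],[0,0,0,0,0,0]]' | python3 shift.py; python3 - <<'E'
from m import *
c=np.radians(5.55);X=np.array([np.cos(c),np.sin(c)]);Y=np.array([-X[1],X[0]]);o=np.array([.599,.0217])
J=lambda x,y,z:np.array([*(o+x*X/1e3+y*Y/1e3),z/1e3])
go([*J(-105,69,0)[:2],.0617],c)
im,K,T=snap("wrist","wG")
for n in("wC","wD"):
    _,K,T=load(n)
    print(n,"trough far corners",[np.round(proj(K,T,J(68,y,6))) for y in(100,-100)],"outer",[np.round(proj(K,T,J(x,y,14))) for x,y in((80,108),(80,-108))],[np.round(proj(K,T,J(-80,y,6))) for y in(108,-108)])
    for y in(68,0):print("sp",y,[np.round(proj(K,T,J(-34+a,y+b,56))).tolist() for a,b in((15,16),(15,-16),(-15,-16),(-15,16))])
E
```

```text
grip_width: 0.0198
gripper_force: 30.0
grip_width: 0.0201
gripper_force: 30.0
time: 11.75
eef_pos: [0.4854, 0.0825, 0.1989]
ee_rot: [-3.137, -0.164, 0.002]
ft_force: [-1.2, -1.4, -3.6]
grip_width: 0.0199
gripper_force: 30.0
turn [-0.0004  0.0015  0.0076] then shift [0.0022 0.0025 0.1559] | now [0.4854 0.0825 0.1989] yaw 0.1045 pinch z 0.2176
wC trough far corners [array([144.,  78.]), array([331.,  58.])] outer [array([131.,  65.]), array([339.,  43.])] [array([164., 210.]), array([344., 193.])]
sp 68 [[159.0, 165.0], [191.0, 161.0], [196.0, 190.0], [165.0, 193.0]]
sp 0 [[226.0, 158.0], [258.0, 155.0], [262.0, 184.0], [231.0, 187.0]]
wD trough far corners [array([244., 106.]), array([428.,  87.])] outer [array([234.,  95.]), array([439.,  74.])] [array([253., 233.]), array([431., 216.])]
sp 68 [[265.0, 193.0], [296.0, 190.0], [299.0, 217.0], [268.0, 220.0]]
sp 0 [[331.0, 187.0], [363.0, 184.0], [363.0, 211.0], [333.0, 214.0]]
```

View pics/wG.png

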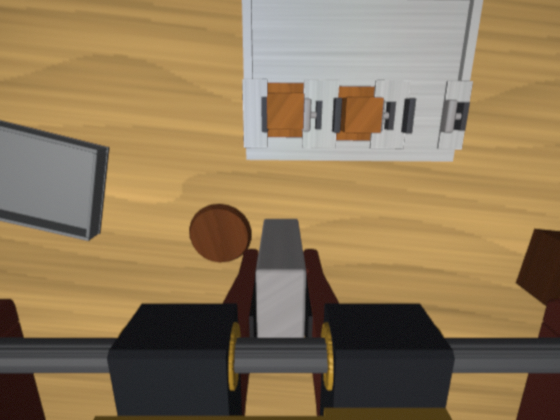

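wG shows both spacers in clips at (287,110) and (360,113) with the block in the gripper below, aligned with the left slot; the horn at (220,233) is clear.

To row units: 0.0025 m is 0.5, 0.035 m is 7, 0.006 rad is 0.03.

```bash
echo '[[0,0,0,0,0,0.03],[0.4,0.5,6,0,0,0],[0,0,7,0,0,0],[0,0,7,0,0,0],[0,0,7,0,0,0],[0,0,4,0,0,0],[0,0,0,0,0,0],[0,0,0,0,0,0]]' | python3 shift.py; cat >> h.py <<'E'
c=np.radians(5.55);X=np.array([np.cos(c),np.sin(c)]);Y=np.array([-X[1],X[0]]);o=np.array([.599,.0217])
J=lambda x,y,z:np.array([*(o+x*X/1e3+y*Y/1e3),z/1e3])
def jp():
    s=r.state();d=s["eef_pos"][:2]-o;print("jig xyz of TCP",np.round([d@X*1e3,d@Y*1e3,s["eef_pos"][2]*1e3],1),"F along jig",np.round([s["ft_force"][:2]@X,s["ft_force"][:2]@Y,s["ft_force"][2]],1),"grip",round(s["grip_width"],4))
E
python3 -c "
from h import *
jp();go(J(-105,69,62),c)"
```

```text
time: 12.47
eef_pos: [0.4879, 0.0763, 0.0441]
ee_rot: [3.137, 0.143, -0.004]
ft_force: [0.0, 0.1, -3.0]
grip_width: 0.0197
gripper_force: 30.0
jig xyz of TCP [-105.3   65.1   44.1] F along jig [ 0.   0.1 -3. ] grip 0.0197
turn [ 0.0009  0.0026 -0.0057] then shift [ 0.0003 -0.0039  0.0008] | now [0.4879 0.0763 0.0441] yaw 0.0911 pinch z 0.0628
```

```bash
echo '[[0,-0.6,0,0,0,-0.02],[0,0,0,0,0,0],[0,0,0,0,0,0],[0,0,0,0,0,0],[0,0,0,0,0,0]]' | python3 shift.py>/dev/null; python3 -c "
from h import *
jp();go(J(-105,69,62),c)"
```

```text
jig xyz of TCP [-103.9   69.7   45.5] F along jig [-0.7 -0.9 -3.2] grip 0.0198
turn [-0.0001 -0.0017  0.0005] then shift [-0.0011  0.0007  0.0022] | now [0.4888 0.081  0.0455] yaw 0.0974 pinch z 0.0642
```

The manual's scale: shifts go in units of 5 mm and turns go in units of 0.2 rad. Converting my numbers, 0.01 m is 2, 0.007 m is 1.4.

```bash
echo '[[2,0.1,0.2,0,0,0],[2,0,0,0,0,0],[1.4,0,0,0,0,0],[1,0,0,0,0,0],[1,0,0,0,0,0],[1,0,0,0,0,0],[1,0,0,0,0,0]]' | python3 shift.py>/dev/null; python3 -c "
from h import *
jp()";  echo '[[1.2,0,0,0,0,0],[1.2,0,0,0,0,0],[1.2,0,0,0,0,0]]' | python3 shift.py >/dev/null; python3 -c "
from h import *
jp()"
```

```text
jig xyz of TCP [-62.8  68.9  42.3] F along jig [-14.3   0.5   4.1] grip 0.0203
jig xyz of TCP [-45.3  68.9  42.1] F along jig [-12.2   0.3   3.1] grip 0.0197
```

To row units: 0.007 m is 1.4, 0.006 m is 1.2.

```bash
echo '[[1.4,0,0,0,0,0],[1.4,0,0,0,0,0],[1.4,0,0,0,0,0],[1.2,0,0,0,0,0],[1,0,0,0,0,0],[0.6,0,0,0,0,0],[0,0,0,0,0,0],[0,0,0,0,0,0]]' | python3 shift.py >/dev/null; python3 -c "
from h import *
jp()"
```

```text
jig xyz of TCP [-4.4 69.2 43.6] F along jig [-0.2  0.1 -3.4] grip 0.0201
```

To row units: -0.03 m is -6, 0.023 m is 4.6.

```bash
echo '[[-4,0,0,0,0,0],[-6,0,0,0,0,0],[-6,0,0,0,0,0],[-6,0,0,0,0,0],[0,4.6,0,0,0,0],[0,4.6,0,0,0,0],[0,4.4,0,0,0,0]]' | python3 shift.py >/dev/null;echo '[[0,0,0,0,0,0],[0,0,0,0,0,0],[0,0,0,0,0,0],[0,0,0,0,0,0]]' | python3 shift.py >/dev/null; python3 -c "
from h import *
jp();snap('wrist','wH');go(J(-105,1,61),c)"
```

```text
jig xyz of TCP [-114.4    2.2   43.7] F along jig [-1.2  0.6 -2.9] grip 0.0201
turn [-0.0005 -0.0002  0.0023] then shift [0.0094 0.0013 0.0014] | now [0.4849 0.0129 0.0437] yaw 0.0991 pinch z 0.0624
```

View pics/wH.png

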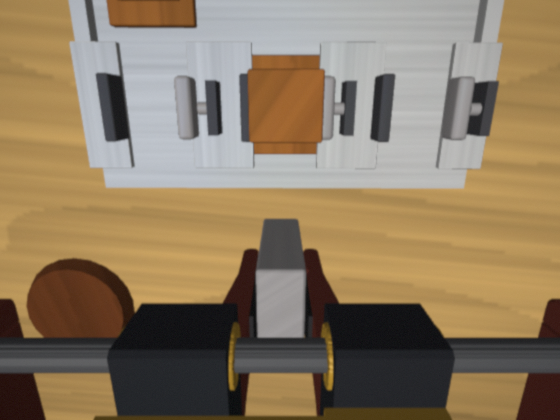

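wH shows spacer 3 free in the trough (upper left, (150,10)) and spacer 2 in its clip at (287,105), the block lined up with it.

```bash
echo '[[3,0.2,0.2,0,0,0],[3,0,0,0,0,0],[1.4,0,0,0,0,0],[1,0,0,0,0,0],[1,0,0,0,0,0],[1,0,0,0,0,0],[1,0,0,0,0,0],[1.2,0,0,0,0,0]]' | python3 shift.py>/dev/null; python3 -c "
from h import *
jp()";  echo '[[1.2,0,0,0,0,0],[1.2,0,0,0,0,0],[1.4,0,0,0,0,0],[1.4,0,0,0,0,0],[1.2,0,0,0,0,0],[1.2,0,0,0,0,0],[1,0,0,0,0,0],[0.8,0,0,0,0,0]]' | python3 shift.py >/dev/null; python3 -c "
from h import *
jp()"; echo '[[0,0,0,0,0,0],[0,0,0,0,0,0],[0,0,0,0,0,0]]' | python3 shift.py >/dev/null; python3 -c "
from h import *
jp()"
```

```text
jig xyz of TCP [-58.3   0.3  41.1] F along jig [-12.7   1.4   4.6] grip 0.0203
jig xyz of TCP [-3.7  0.2 42.7] F along jig [-0.7 -0.5 -3.5] grip 0.0198
jig xyz of TCP [-4.7  0.1 42.6] F along jig [-0.6 -0.2 -4. ] grip 0.0197
```

To row units: -0.03 m is -6, -0.035 m is -7.

```bash
echo '[[-6,0,0,0,0,0],[-6,0,0,0,0,0],[-6,0,0,0,0,0],[-4,0,-4,0,0,0],[0,0,-7,0,0,0],[0,0,-7,0,0,0],[0,0,-7,0,0,0],[0,0,-7,0,0,0]]' | python3 shift.py >/dev/null; echo '[[0,0,0,0,0,0],[0,0,0,0,0,0],[0,0,0,0,0,0]]' | python3 shift.py >/dev/null; python3 - <<'E'
from m import *
jp()
for n,box in(("wA",(245,140,340,232)),("wB",(320,180,412,262)),("wF",(225,130,340,245))):
    im,K,T=load(n);h=cv2.cvtColor(im,cv2.COLOR_BGR2HSV)
    m=cv2.inRange(h,(0,150,40),(16,255,255));m=cv2.morphologyEx(m,cv2.MORPH_CLOSE,np.ones((7,7)));cc=big(m,box)[0]
    print(n,"mat",rect(K,T,cv2.convexHull(cc),.004))
im,K,T=snap("wrist","wI");h=cv2.cvtColor(im,cv2.COLOR_BGR2HSV);m=cv2.inRange(h,(5,110,60),(16,255,255))
for cc in big(m,(60,0,500,200),4):
    if cv2.contourArea(cc)>300:print("spacer",cv2.boundingRect(cc),rect(K,T,cc,.012),[np.round(((rect(K,T,cc,z)[:2]/1e3-o)@np.array([X,Y]).T)*1e3,1) for z in(.012,.056)])
print(r.state()["joints"].round(2))
go([.464,-.36,.22],c)
E
```

```text
jig xyz of TCP [-115.4   -0.   201.9] F along jig [-0.5  1.  -4. ] grip 0.02
wA mat [ 490.6 -372.3    7.4    9.5   82. ]
wB mat [ 417.8 -382.2   27.6   15.1   90. ]
wF mat [ 427.  -399.2    6.4    1.2   37.9]
spacer (176, 0, 56, 61) [624.9  95.6  50.3  48.8   5.6] [array([32.9, 71. ]), array([24.7, 62.1])]
spacer (258, 0, 46, 61) [631.8  24.9  50.3  42.5   5.6] [array([33.,  0.]), array([24.7, -0.1])]
[ 0.04  0.2  -0.21  2.01  0.05  0.94 -1.68]
turn [0.0002 0.0029 0.0005] then shift [-5.540e-02  3.668e-01 -2.000e-04] | now [0.4836 0.0105 0.2011] yaw 0.0974 pinch z 0.2198
```

View pics/wI.png

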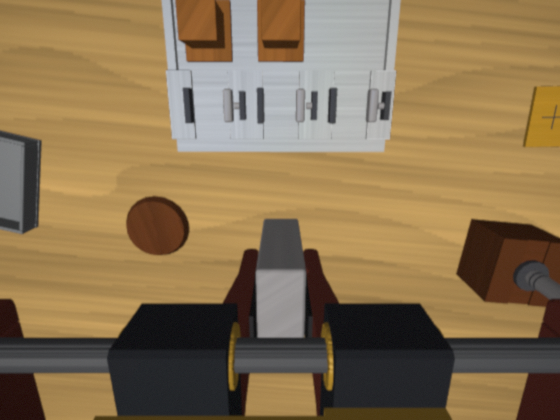

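wI shows all clips empty and both spacers standing free in the trough at (209,30) and (281,30).

```bash
python3 - <<'E'
from m import *
for n,q in(("wF",[(272,135),(333,181),(290,239),(229,197)]),("wA",[(252,150),(330,149),(329,223),(254,224)])):
    im,K,T=load(n);p=np.array([onz(K,T,a,.004) for a in q]);print(n,np.round(p[:,:2],3).tolist(),p.mean(0))
E
```

```text
wF [[0.504, -0.317], [0.506, -0.404], [0.419, -0.409], [0.417, -0.32]] [ 0.46171288 -0.36269097  0.004     ]
wA [[0.505, -0.317], [0.506, -0.406], [0.417, -0.409], [0.415, -0.317]] [ 0.46068895 -0.36200942  0.004     ]
```

```bash
echo '[[-1.15,7.38,0,0,0,0],[-1.15,7.38,0,0,0,0],[-1.15,7.38,0,0,0,0],[-1.15,7.38,0,0,0,0],[-1.15,7.38,0,0,0,0],[-1.15,7.38,0,0,0,0],[-1.15,7.38,0,0,0,0],[-1.15,7.38,0,0,0,0]]' | python3 shift.py >/dev/null; echo '[[-1.15,7.38,0,0,0,0],[-1.15,7.38,0,0,0,0],[0,0,5,0,0,0],[0,0,7,0,0,0],[0,0,7,0,0,0],[0,0,7,0,0,0],[0,0,4,0,0,0],[0,0,0,0,0,0]]' | python3 shift.py >/dev/null; echo '[[0,0,2,0,0,0],[0,0,1.6,0,0,0],[0,0,0,0,0,0],[0,0,0,0,0,0],[0,0,0,0,0,0]]' | python3 shift.py; python3 -c "
from h import *
go([.462,-.362,.0457],c)"
```

```text
time: 19.65
eef_pos: [0.4644, -0.3626, 0.0357]
ee_rot: [3.137, 0.153, 0.002]
ft_force: [-0.1, 0.1, -4.0]
grip_width: 0.02
gripper_force: 30.0
turn [ 0.0012 -0.0015  0.0005] then shift [-0.0023 -0.0008  0.0087] | now [ 0.4644 -0.3626  0.0357] yaw 0.0973 pinch z 0.0544
```

```bash
echo '[[0,0,0.8,0,0,0],[0,0,0.4,0,0,0],[0,0,0.2,0,0,0],[0,0,0.2,0,0,0],[0,0,0,0,0,0],[0,0,0,0,0,0]]' | python3 shift.py; echo '[[0,0,0.1,0,0,0],[0,0,0,0,0,0],[0,0,0,0,0,0]]' | python3 shift.py
```

```text
time: 20.15
eef_pos: [0.4637, -0.3621, 0.0269]
ee_rot: [3.138, 0.153, 0.0]
ft_force: [-1.8, 1.4, -0.4]
grip_width: 0.0201
gripper_force: 30.0
time: 20.4
eef_pos: [0.4637, -0.3621, 0.0269]
ee_rot: [3.138, 0.153, 0.0]
ft_force: [-2.9, 1.3, 6.3]
grip_width: 0.0199
gripper_force: 30.0
```

To row units: -0.035 m is -7, -0.02 m is -4.

```bash
echo '[[0,0,0,0,0,0],[0,0,0,0,0,0],[0,0,0,0,0,0],[0,0,0,0,0,0],[0,0,0,0,0,0],[0,0,0,0,0,0]]' | python3 shift.py 0.056 |tail -2; echo '[[0,0,-4,0,0,0],[0,0,-7,0,0,0],[0,0,-7,0,0,0],[0,0,-7,0,0,0],[0,0,-7,0,0,0],[0,0,-4,0,0,0],[0,0,0,0,0,0],[0,0,0,0,0,0]]' | python3 shift.py; python3 - <<'E'
from m import *
im,K,T=snap("wrist","wJ");h=cv2.cvtColor(im,cv2.COLOR_BGR2HSV);m=cv2.inRange(h,(0,0,120),(180,60,255))
for cc in big(m,(200,120,360,320),2):print(cv2.boundingRect(cc),rect(K,T,cc,.069))
go(J(33,68,200),c)
E
```

```text
grip_width: 0.055
gripper_force: 0.0
time: 21.57
eef_pos: [0.4642, -0.3625, 0.2072]
ee_rot: [3.136, 0.153, 0.003]
ft_force: [-0.0, 0.9, -0.9]
grip_width: 0.0561
gripper_force: 0.0
(269, 178, 22, 46) [ 462.7 -362.1   43.    19.3    6. ]
turn [-0.0003  0.0003  0.0006] then shift [ 0.2051 -0.4367  0.0243] | now [ 0.4634 -0.3619  0.2056] yaw 0.0974 pinch z 0.2243
```

Block stands upright on the mat at (462.7,-362.1). Now over spacer 3.

```bash
echo '[[3.42,-7.28,0,0,0,0],[3.42,-7.28,0,0,0,0],[3.42,-7.28,0,0,0,0],[3.42,-7.28,0,0,0,0],[3.42,-7.28,0,0,0,0],[3.42,-7.28,0,0,0,0],[3.42,-7.28,0,0,0,0],[3.42,-7.28,0,0,0,0]]' | python3 shift.py>/dev/null; echo '[[3.42,-7.28,0,0,0,0],[3.42,-7.28,0,0,0,0],[3.42,-7.28,0,0,0,0],[3.42,-7.28,0,0,0,0],[0,0,0,0,0,0],[0,0,0,0,0,0],[0,0,0,0,0,0],[0,0,0,0,0,0]]' | python3 shift.py>/dev/null; python3 - <<'E'
from m import *
im,K,T=snap("wrist","wK");h=cv2.cvtColor(im,cv2.COLOR_BGR2HSV);m=cv2.inRange(h,(5,110,60),(16,255,255))
for cc in big(m,(100,0,500,400),3):
  print(cv2.contourArea(cc),cv2.boundingRect(cc),[np.round(((rect(K,T,cc,z)[:2]/1e3-o)@np.array([X,Y]).T)*1e3,1) for z in(.012,.056)],rect(K,T,cc,.012))
cv2.imwrite("pics/wKc.png",im)
go(J(33,68,40),c)
E
```

```text
5971.5 (100, 0, 99, 97) [array([177.3, 207.7]), array([169.7, 190.1])] [755.4 245.6  61.8 115.3  33.4]
1990.0 (321, 161, 46, 49) [array([31.7, -2.5]), array([42.,  6.])] [630.8  22.3  52.7  48.4   5.4]
1827.0 (258, 161, 40, 49) [array([31.9, 68.5]), array([42.2, 68.1])] [624.1  93.   52.6  42.    5.4]
turn [ 0.0011  0.0016 -0.0022] then shift [ 0.0006 -0.0023  0.184 ] | now [0.6249 0.0902 0.2053] yaw 0.0946 pinch z 0.224
```

View pics/wK.png

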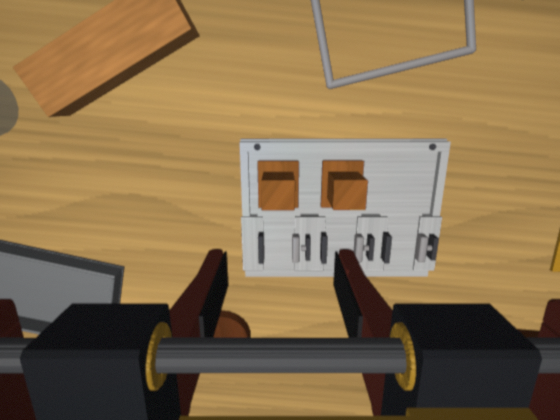

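wK shows the spacers at (278,185) and (343,185) in the trough, upright, aligned with the jig. Descending on spacer 3.

To row units: 0.035 m is 7, 0.03 m is 6.

```bash
echo '[[0,-0.2,6,0,0,0],[0,0,7,0,0,0],[0,0,7,0,0,0],[0,0,7,0,0,0],[0,0,7,0,0,0],[0,0,2.8,0,0,0],[0,0,0,0,0,0],[0,0,0,0,0,0]]' | python3 shift.py |tail -5; echo '[[0,0,0,0,0,0],[0,0,0,0,0,0],[0,0,0,0,0,0],[0,0,0,0,0,0],[0,0,0,0,0,0],[0,0,0,0,0,0],[0,0,0,0,0,0]]' | python3 shift.py 0;  echo '[[0,0,-2,0,0,0],[0,0,-4,0,0,0],[0,0,-7,0,0,0],[0,0,-7,0,0,0],[0,0,-7,0,0,0],[0,0,-4,0,0,0],[0,0,0,0,0,0],[0,0,0,0,0,0]]' | python3 shift.py;python3 -c "
from h import *
t=np.radians(-8.4);TX=np.array([np.cos(t),np.sin(t)]);TY=np.array([-TX[1],TX[0]]);oo=np.array([.4745,.3765])
print(oo+.045*TY,oo-.045*TY);jp()
go([*(oo+.045*TY),.19],t)"
```

```text
eef_pos: [0.6255, 0.0927, 0.0225]
ee_rot: [3.138, 0.151, -0.001]
ft_force: [0.4, 0.2, 0.0]
grip_width: 0.0563
gripper_force: 0.0
time: 24.25
eef_pos: [0.6263, 0.0937, 0.0236]
ee_rot: [-3.138, -0.153, -0.003]
ft_force: [-2.4, -0.7, 6.9]
grip_width: 0.032
gripper_force: 30.0
time: 24.92
eef_pos: [0.6259, 0.0937, 0.1789]
ee_rot: [-3.137, -0.153, -0.005]
ft_force: [-0.9, 0.0, -0.8]
grip_width: 0.0317
gripper_force: 30.0
[0.48107374 0.42101725] [0.46792626 0.33198275]
jig xyz of TCP [ 33.8  69.1 178.9] F along jig [-0.9  0.1 -0.8] grip 0.0317
turn [-0.0006 -0.0029  0.244 ] then shift [-0.1911 -0.3026  0.0076] | now [0.6259 0.0937 0.1789] yaw 0.0974 pinch z 0.1976
```

To row units: -0.0303 m is -6.06, -0.0191 m is -3.82, 0.122 rad is 0.61.

```bash
echo '[[0,0,0,0,0,0.61],[0,0,0,0,0,0.61],[-3.82,-6.06,0,0,0,0],[-3.82,-6.06,0,0,0,0],[-3.82,-6.06,0,0,0,0],[-3.82,-6.06,0,0,0,0],[-3.82,-6.06,0,0,0,0],[-3.82,-6.06,0,0,0,0]]' | python3 shift.py>/dev/null; echo '[[-3.82,-6.06,0,0,0,0],[-3.82,-6.06,0,0,0,0],[-3.82,-6.06,0,0,0,0],[-3.82,-6.06,0,0,0,0],[0,0,0,0,0,0],[0,0,0,0,0,0],[0,0,0,0,0,0]]' | python3 shift.py|tail -5; python3 - <<'E'
from m import *
im,K,T=snap("wrist","wL")
t=np.radians(-8.4)
for n in("wE","wL"):
    im,K,T=load(n);h=cv2.cvtColor(im,cv2.COLOR_BGR2HSV);m=cv2.inRange(h,(0,0,75),(180,60,140))
    m=cv2.morphologyEx(m,cv2.MORPH_OPEN,np.ones((5,5)))
    for cc in big(m,None,3):print(n,"floor?",cv2.boundingRect(cc),rect(K,T,cv2.convexHull(cc),.004),cv2.approxPolyDP(cc,4,True)[:,0].tolist()[:10])
go([.481,.421,.0403],t)
E
```

```text
eef_pos: [0.4802, 0.42, 0.1754]
ee_rot: [3.13, -0.23, -0.002]
ft_force: [0.3, -0.6, -0.5]
grip_width: 0.032
gripper_force: 30.0
wE floor? (97, 170, 176, 94) [471.  376.1 207.5  93.   81.6] [[97, 170], [98, 242], [170, 252], [188, 248], [200, 256], [264, 262], [272, 194]]
wE floor? (86, 358, 389, 15) [254.1 259.5 546.3  24.   89.8] [[86, 359], [89, 370], [474, 368], [474, 359]]
wE floor? (47, 0, 10, 6) [702.6 489.6   9.5   4.5  89.9] [[47, 0], [56, 5], [56, 0]]
wL floor? (231, 142, 211, 97) [470.1 365.8 205.3 100.1  81.6] [[231, 142], [234, 148], [322, 152], [320, 168], [311, 170], [318, 181], [300, 208], [300, 214], [321, 217], [321, 235]]
wL floor? (208, 354, 145, 19) [269.3 451.  174.   26.3  81.5] [[208, 362], [209, 372], [352, 371], [352, 354], [209, 354]]
wL floor? (0, 357, 80, 15) [310.8 737.7  96.5  20.5  81.5] [[0, 358], [0, 371], [79, 371], [76, 357]]
turn [ 0.0028  0.0008 -0.0016] then shift [-0.0003 -0.0018  0.1542] | now [0.481  0.4192 0.1758] yaw -0.1482 pinch z 0.1945
```

View pics/wL.png

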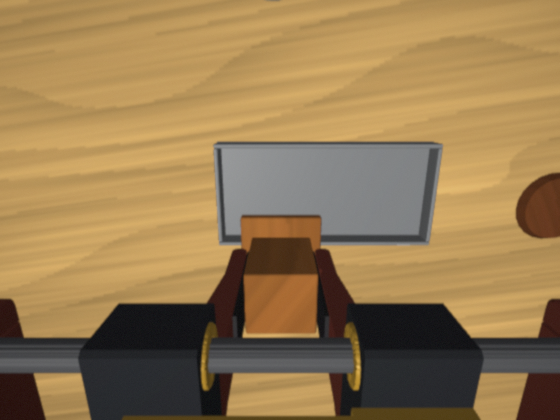

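wL shows the held spacer with the tray's rim corners at (215,143), (441,143), (430,244) and (220,244).

```bash
python3 - <<'E'
from m import *
_,K,T=load("wL")
q=[(215,143),(441,143),(430,244),(220,244)]
for zs in((.025,)*4,(.004,.004,.025,.025)):
    p=np.array([onz(K,T,a,z)[:2] for a,z in zip(q,zs)]);print(np.round(p,3).tolist(),p.mean(0),np.linalg.norm(p[0]-p[1]),np.linalg.norm(p[1]-p[2]),np.degrees(np.arctan2(*(p[0]-p[1])[::-1])))
E
```

```text
[[0.538, 0.471], [0.508, 0.268], [0.409, 0.279], [0.44, 0.486]] [0.47338109 0.37611388] 0.20553153529738355 0.09937898764921586 81.58069451423285
[[0.536, 0.475], [0.504, 0.258], [0.409, 0.279], [0.44, 0.486]] [0.47205737 0.37481531] 0.2193231182823825 0.09732624449119558 81.58069451423287
```

To row units: 0.035 m is 7, 0.03 m is 6.

```bash
echo '[[0,-0.2,6,0,0,0],[0,0,7,0,0,0],[0,0,7,0,0,0],[0,0,7,0,0,0],[0,0,2.8,0,0,0],[0,0,0,0,0,0],[0,0,0,0,0,0]]' | python3 shift.py |tail -5;  echo '[[0,0,0.6,0,0,0],[0,0,0.2,0,0,0],[0,0,0.2,0,0,0],[0,0,0,0,0,0]]' | python3 shift.py
```

```text
eef_pos: [0.4816, 0.4213, 0.0284]
ee_rot: [3.132, -0.232, -0.0]
ft_force: [0.7, 0.1, 0.1]
grip_width: 0.0319
gripper_force: 30.0
time: 27.13
eef_pos: [0.4813, 0.4226, 0.0242]
ee_rot: [-3.132, 0.23, -0.002]
ft_force: [-0.3, 0.2, -0.9]
grip_width: 0.0318
gripper_force: 30.0
```

To row units: 0.0015 m is 0.3, 0.001 m is 0.2.

```bash
echo '[[0,0,0.3,0,0,0],[0,0,0.2,0,0,0],[0,0,0,0,0,0],[0,0,0,0,0,0]]' | python3 shift.py;  echo '[[0,0,0,0,0,0],[0,0,0,0,0,0],[0,0,0,0,0,0],[0,0,0,0,0,0],[0,0,0,0,0,0]]' | python3 shift.py 0.056 | tail -2; echo '[[0,0,-4,0,0,0],[0,0,-7,0,0,0],[0,0,-7,0,0,0],[0,0,-7,0,0,0],[0,0,-7,0,0,0],[0,0,-2,0,0,-0.61],[0,0,0,0,0,-0.61],[0,0,0,0,0,0]]' | python3 shift.py |tail -5;  python3 -c "
from h import *
go(J(33,0,210),c)"
```

```text
time: 27.47
eef_pos: [0.4811, 0.4225, 0.0215]
ee_rot: [-3.133, 0.23, -0.001]
ft_force: [-1.4, -1.2, 4.8]
grip_width: 0.0317
gripper_force: 30.0
grip_width: 0.0556
gripper_force: 0.0
eef_pos: [0.4813, 0.4226, 0.192]
ee_rot: [-3.136, -0.159, -0.003]
ft_force: [-0.0, -0.7, -1.7]
grip_width: 0.0558
gripper_force: 0.0
turn [-0.0015 -0.0019  0.0047] then shift [0.1114 0.4104 0.0007] | now [0.4813 0.4226 0.192 ] yaw 0.1016 pinch z 0.2107
```

```bash
echo '[[2.02,7.46,0,0,0,0.015],[2.02,7.46,0,0,0,0],[2.02,7.46,0,0,0,0],[2.02,7.46,0,0,0,0],[2.02,7.46,0,0,0,0],[2.02,7.46,0,0,0,0],[2.02,7.46,0,0,0,0],[2.02,7.46,0,0,0,0]]' | python3 shift.py >/dev/null; echo '[[2.02,7.46,0,0,0,0],[2.02,7.46,0,0,0,0],[2.02,7.46,0,0,0,0],[0,0,0,0,0,0],[0,0,0,0,0,0],[0,0,0,0,0,0],[0,0,0,0,0,0]]' | python3 shift.py >/dev/null; python3 - <<'E'
from m import *
im,K,T=snap("wrist","wM");h=cv2.cvtColor(im,cv2.COLOR_BGR2HSV);m=cv2.inRange(h,(5,110,60),(16,255,255))
for cc in big(m,(200,100,400,300),2):
  print(cv2.contourArea(cc),cv2.boundingRect(cc),np.round(((rect(K,T,cc,.012)[:2]/1e3-o)@np.array([X,Y]).T)*1e3,1),rect(K,T,cc,.012))
jp();go(J(32.5,0,42),c)
E
```

```text
1994.0 (262, 162, 42, 51) [31.9 -0.1] [630.8  24.7  53.1  42.    5. ]
4.5 (371, 284, 13, 16) [ -89.1 -107.8] [520.7 -94.2  24.6   1.3  43.9]
jig xyz of TCP [ 30.9   1.8 190.3] F along jig [-1.4  0.  -1.2] grip 0.0561
turn [-0.0009  0.0008 -0.0006] then shift [0.0016 0.0018 0.167 ] | now [0.6296 0.0265 0.1903] yaw 0.0963 pinch z 0.209
```

```bash
echo '[[0.2,0.3,6,0,0,0],[0,0,7,0,0,0],[0,0,7,0,0,0],[0,0,7,0,0,0],[0,0,6.4,0,0,0],[0,0,0,0,0,0],[0,0,0,0,0,0]]' | python3 shift.py |tail -5; echo '[[0,0,0,0,0,0],[0,0,0,0,0,0],[0,0,0,0,0,0],[0,0,0,0,0,0],[0,0,0,0,0,0],[0,0,0,0,0,0],[0,0,0,0,0,0]]' | python3 shift.py 0;  echo '[[0,0,-2,0,0,0],[0,0,-4,0,0,0],[0,0,-7,0,0,0],[0,0,-7,0,0,0],[0,0,-7,0,0,0],[0,0,-4,0,0,0],[0,0,0,0,0,0],[0,0,0,0,0,0]]' | python3 shift.py;python3 -c "
from h import *
t=np.radians(-8.4);TX=np.array([np.cos(t),np.sin(t)]);TY=np.array([-TX[1],TX[0]]);oo=np.array([.4735,.3762])
go([*(oo-.045*TY),.19],t);jp()"
```

```text
eef_pos: [0.6298, 0.0242, 0.0226]
ee_rot: [-3.138, -0.151, 0.006]
ft_force: [0.3, -0.2, 0.3]
grip_width: 0.0559
gripper_force: 0.0
time: 31.02
eef_pos: [0.6325, 0.023, 0.0254]
ee_rot: [-3.138, -0.148, -0.004]
ft_force: [-1.0, -0.1, 7.3]
grip_width: 0.0317
gripper_force: 30.0
time: 31.68
eef_pos: [0.632, 0.0228, 0.1806]
ee_rot: [-3.138, -0.148, -0.005]
ft_force: [-1.0, 0.2, -0.7]
grip_width: 0.0316
gripper_force: 30.0
turn [-0.0003 -0.0032  0.2408] then shift [-0.2084 -0.2815  0.0093] | now [0.632  0.0228 0.1806] yaw 0.0942 pinch z 0.1993
jig xyz of TCP [ 32.9  -2.1 180.6] F along jig [-1.   0.3 -0.7] grip 0.0316
```

To row units: -0.0282 m is -5.64, -0.0208 m is -4.16, 0.1204 rad is 0.602.

```bash
echo '[[0,0,0,0,0,0.602],[0,0,0,0,0,0.602],[-4.16,-5.64,0,0,0,0],[-4.16,-5.64,0,0,0,0],[-4.16,-5.64,0,0,0,0],[-4.16,-5.64,0,0,0,0],[-4.16,-5.64,0,0,0,0],[-4.16,-5.64,0,0,0,0]]' | python3 shift.py>/dev/null; echo '[[-4.16,-5.64,0,0,0,0],[-4.16,-5.64,0,0,0,0],[-4.16,-5.64,0,0,0,0],[-4.16,-5.64,0,0,0,0],[0,0,0,0,0,0],[0,0,0,0,0,0],[0,0,0,0,0,0]]' | python3 shift.py|tail -5; python3 -c "
from h import *
t=np.radians(-8.4);TX=np.array([np.cos(t),np.sin(t)]);TY=np.array([-TX[1],TX[0]]);oo=np.array([.4735,.3762])
go([*(oo-.045*TY),.0421],t)"
```

```text
eef_pos: [0.4663, 0.3308, 0.1773]
ee_rot: [3.131, -0.23, -0.002]
ft_force: [0.2, -0.9, -0.7]
grip_width: 0.0318
gripper_force: 30.0
turn [0.0025 0.0014 0.    ] then shift [ 0.0005 -0.0009  0.1539] | now [0.4663 0.3308 0.1773] yaw -0.1466 pinch z 0.196
```

To row units: 0.035 m is 7, 0.03 m is 6.

```bash
echo '[[0,0,6,0,0,0],[0,0,7,0,0,0],[0,0,7,0,0,0],[0,0,7,0,0,0],[0,0,2.8,0,0,0],[0,0,0,0,0,0],[0,0,0,0,0,0]]' | python3 shift.py >/dev/null; echo '[[0,0,0.6,0,0,0],[0,0,0.2,0,0,0],[0,0,0.2,0,0,0],[0,0,0,0,0,0],[0,0,0,0,0,0]]' | python3 shift.py
```

```text
time: 33.93
eef_pos: [0.467, 0.3324, 0.0253]
ee_rot: [-3.133, 0.23, -0.001]
ft_force: [0.4, -0.0, -0.7]
grip_width: 0.032
gripper_force: 30.0
```

```bash
echo '[[0,0,0.3,0,0,0],[0,0,0.2,0,0,0],[0,0,0,0,0,0],[0,0,0,0,0,0]]' | python3 shift.py;  echo '[[0,0,0,0,0,0],[0,0,0,0,0,0],[0,0,0,0,0,0],[0,0,0,0,0,0],[0,0,0,0,0,0]]' | python3 shift.py 0.056 | tail -2; echo '[[0,0,-4,0,0,0],[0,0,-7,0,0,0],[0,0,-7,0,0,0],[0,0,-7,0,0,0],[0,0,-7,0,0,0],[0,0,-7,0,0,0],[0,0,0,0,0,-0.607],[0,0,0,0,0,-0.607]]' | python3 shift.py >/dev/null; echo '[[0,0,0,0,0,-0.607],[0,0,0,0,0,-0.607],[0,0,0,0,0,-0.607],[0,0,0,0,0,-0.607],[0,0,0,0,0,-0.607],[0,0,0,0,0,-0.607],[0,0,0,0,0,-0.607],[0,0,0,0,0,-0.607]]' | python3 shift.py|tail -5 ;echo '[[0,0,0,0,0,-0.607],[0,0,0,0,0,-0.607],[0,0,0,0,0,-0.607],[0,0,0,0,0,-0.607],[0,0,0,0,0,-0.607],[0,0,0,0,0,0],[0,0,0,0,0,0]]' | python3 shift.py ;  python3 -c "
from h import *
go([.586,-.302,.24],np.radians(96));print(r.state()['joints'].round(2))
snap('wrist','wN');snap('top','top3')"
```

```text
time: 34.27
eef_pos: [0.4671, 0.3325, 0.0232]
ee_rot: [-3.133, 0.23, -0.001]
ft_force: [-1.3, -1.5, 7.8]
grip_width: 0.0321
gripper_force: 30.0
grip_width: 0.0557
gripper_force: 0.0
eef_pos: [0.4666, 0.332, 0.2169]
ee_rot: [2.7, 1.606, -0.001]
ft_force: [0.2, 0.2, 0.0]
grip_width: 0.0561
gripper_force: 0.0
time: 36.6
eef_pos: [0.4667, 0.332, 0.2169]
ee_rot: [-2.108, -2.33, 0.0]
ft_force: [0.3, 0.5, 0.8]
grip_width: 0.0561
gripper_force: 0.0
turn [-0.0004  0.     -0.0047] then shift [-0.643   0.0524 -0.0044] | now [0.4667 0.332  0.2169] yaw 1.6708 pinch z 0.2356
[-0.3   0.37 -0.54  1.78  0.21  1.05 -0.82]
```

To row units: 0.0033 m is 0.66, -0.04 m is -8.

```bash
echo '[[-8,0.66,0,0,0,0],[-8,0.66,0,0,0,0],[-8,0.66,0,0,0,0],[-8,0.66,0,0,0,0],[-8,0.66,0,0,0,0],[-8,0.66,0,0,0,0],[-8,0.66,0,0,0,0],[-8,0.66,0,0,0,0]]' | python3 shift.py >/dev/null; echo '[[-8,0.66,0,0,0,0],[-8,0.66,0,0,0,0],[-8,0.66,0,0,0,0],[-8,0.66,0,0,0,0],[-8,0.66,0,0,0,0],[-8,0.66,0,0,0,0],[-8,0.66,0,0,0,0],[0,0,0,0,0,0]]' | python3 shift.py >/dev/null;echo '[[0,0,0,0,0,0],[0,0,0,0,0,0],[0,0,0,0,0,0]]' | python3 shift.py >/dev/null;python3 - <<'E'
from m import *
def blank(n,box=None):
    im,K,T=load(n);h=cv2.cvtColor(im,cv2.COLOR_BGR2HSV)
    m=cv2.morphologyEx(cv2.inRange(h,(18,190,90),(32,255,255)),cv2.MORPH_CLOSE,np.ones((5,5)))
    for cc in big(m,box,2):print(n,"blank",cv2.contourArea(cc),rect(K,T,cc,.005),cv2.boundingRect(cc))
snap("wrist","wO");blank("wO");snap("top","top4");blank("top4",(340,180,440,260));go([.586,-.302,.24],np.radians(96))
im,K,T=load("top4");h=cv2.cvtColor(im,cv2.COLOR_BGR2HSV);m=cv2.inRange(h,(5,110,30),(16,255,255))
for cc in big(m,(95,230,185,285),4):print("tray spacer",cv2.contourArea(cc),rect(K,T,cc,.03))
E
```

```text
wO blank 4980.5 [ 586.2 -300.8   57.6  127.4    6.4] (257, 164, 52, 105)
wO blank 207.0 [ 896.5 -250.8    6.5   84.1   19.7] (553, 169, 7, 69)
turn [ 0.0003 -0.0004  0.0013] then shift [-0.045   0.0029 -0.0039] | now [ 0.5784 -0.2575  0.2174] yaw 1.6768 pinch z 0.2361
tray spacer 302.5 [480.  419.6  51.3  49.9  81.5]
tray spacer 290.5 [466.6 329.5  47.6  49.8  81.6]
```

```bash
echo '[[-4.4,0.3,0,0,0,-0.005],[-4.4,0.3,0,0,0,-0.005],[0,0,6,0,0,0],[0,0,7,0,0,0],[0,0,7,0,0,0],[0,0,7,0,0,0],[0,0,0,0,0,0],[0,0,0,0,0,0]]' | python3 shift.py >/dev/null; echo '[[0,0,0,0,0,0],[0,0,0,0,0,0]]' | python3 shift.py >/dev/null;python3 -c "
from h import *
go([.5863,-.3018,.029],np.radians(96.2));print(r.state()['joints'].round(2))"
```

```text
turn [ 0.0041  0.0022 -0.0021] then shift [ 0.0016 -0.0012  0.0749] | now [ 0.5877 -0.3033  0.0852] yaw 1.6769 pinch z 0.1039
[ 0.56  0.61 -0.24  1.69  0.18  0.86  0.34]
```

```bash
echo '[[0.2,-0.2,5,0,0,-0.01],[0,0,5,0,0,0],[0,0,4,0,0,0],[0,0,0.8,0,0,0],[0,0,0,0,0,0],[0,0,0,0,0,0]]' | python3 shift.py|tail -5; echo '[[0,0,0,0,0,0],[0,0,0,0,0,0],[0,0,0,0,0,0],[0,0,0,0,0,0],[0,0,0,0,0,0],[0,0,0,0,0,0],[0,0,0,0,0,0],[0,0,0,0,0,0]]' | python3 shift.py 0 >/dev/null; echo '[[0,0,0,0,0,0],[0,0,0,0,0,0],[0,0,0,0,0,0]]' | python3 shift.py |tail -5;echo '[[0,0,-4,0,0,0],[0,0,-7,0,0,0],[0,0,-7,0,0,0],[0,0,-7,0,0,0],[0,0,-3,0,0,0],[0,0,0,0,0,0],[0,0,0,0,0,0]]' | python3 shift.py; python3 -c "
from h import *
go(J(33,0,170),c+np.pi/2)"
```

```text
eef_pos: [0.586, -0.3025, 0.0102]
ee_rot: [2.097, 2.336, 0.002]
ft_force: [0.5, 0.6, 0.8]
grip_width: 0.056
gripper_force: 0.0
eef_pos: [0.5848, -0.302, 0.0081]
ee_rot: [2.098, 2.338, 0.0]
ft_force: [1.8, 0.4, -0.3]
grip_width: 0.0082
gripper_force: 30.0
time: 41.22
eef_pos: [0.5841, -0.3021, 0.1479]
ee_rot: [-2.099, -2.338, 0.0]
ft_force: [-0.2, 0.4, -4.0]
grip_width: 0.0078
gripper_force: 30.0
turn [-0.0002  0.0002  0.0107] then shift [ 0.3208  0.0791 -0.0034] | now [ 0.5841 -0.3021  0.1479] yaw 1.6784 pinch z 0.1666
```

To row units: 0.0099 m is 1.98, 0.04 m is 8, 0.0107 rad is 0.0535.

```bash
echo '[[0,0,0,0,0,0.0535],[8,1.98,0,0,0,0],[8,1.98,0,0,0,0],[8,1.98,0,0,0,0],[8,1.98,0,0,0,0],[8,1.98,0,0,0,0],[8,1.98,0,0,0,0],[8,1.98,0,0,0,0]]' | python3 shift.py >/dev/null; echo '[[8,1.98,0,0,0,0],[0,0,6,0,0,0],[0,0,7,0,0,0],[0,0,0,0,0,0],[0,0,0,0,0,0],[0,0,0,0,0,0],[0,0,0,0,0,0]]' | python3 shift.py >/dev/null;python3 - <<'E'
from m import *
go(J(33,0,32.8),c+np.pi/2);jp()
snap("wrist","wP");s=r.state();im,K,T=load("wP");h=cv2.cvtColor(im,cv2.COLOR_BGR2HSV)
m=cv2.morphologyEx(cv2.inRange(h,(18,170,60),(32,255,255)),cv2.MORPH_CLOSE,np.ones((5,5)))
zt=s["eef_pos"][2]-.003
for cc in big(m,(100,100,450,420),1):
    q=rect(K,T,cc,zt);print(q,cv2.boundingRect(cc),np.round((q[:2]/1e3-o)@np.array([X,Y]).T*1e3,1))
E
```

```text
turn [ 0.0021  0.0001 -0.0012] then shift [ 0.0015 -0.0015  0.0705] | now [0.6335 0.0235 0.0846] yaw 1.6664 pinch z 0.1033
jig xyz of TCP [34.5 -1.5 84.6] F along jig [ 0.7 -0.1 -2.4] grip 0.008
[632.8  33.1  58.6 110.7   5.5] (220, 142, 122, 196) [34.7  8.1]
```

To row units: -0.0015 m is -0.3, 0.02 m is 4.

```bash
echo '[[0.2,-0.3,4,0,0,0],[0,0,4,0,0,0],[0,0,2.4,0,0,0],[0,0,0,0,0,0],[0,0,0,0,0,0],[0,0,0,0,0,0]]' | python3 shift.py >/dev/null; python3 -c "
from h import *
jp()"; echo '[[0,0,1.2,0,0,0],[0,0,1,0,0,0],[0,0,0.8,0,0,0],[0,0,0,0,0,0],[0,0,0,0,0,0]]' | python3 shift.py >/dev/null; python3 -c "
from h import *
jp()"
```

```text
jig xyz of TCP [33.   0.1 32.5] F along jig [ 0.4 -0.2 -3.2] grip 0.0081
jig xyz of TCP [31.7  0.2 15.8] F along jig [ 1.1  0.4 -2.6] grip 0.0078
```

To row units: 0.001 m is 0.2.

```bash
echo '[[0,0.2,0.2,0,0,0],[0,0,0.2,0,0,0],[0,0,0,0,0,0],[0,0,0,0,0,0]]' | python3 shift.py >/dev/null; python3 -c "
from h import *
jp()"; echo '[[0,0,0,0,0,0],[0,0,0,0,0,0],[0,0,0,0,0,0],[0,0,0,0,0,0],[0,0,0,0,0,0],[0,0,0,0,0,0],[0,0,0,0,0,0],[0,0,0,0,0,0]]' | python3 shift.py 0.05 |tail -2; echo '[[0,0,-4,0,0,0],[0,0,-7,0,0,0],[0,0,-7,0,0,0],[0,0,-7,0,0,0],[0,0,-7,0,0,0],[0,0,-7,0,0,0],[0,0,0,0,0,0],[0,0,0,0,0,0]]' | python3 shift.py >/dev/null; echo '[[0,0,0,0,0,0],[0,0,0,0,0,0]]' | python3 shift.py >/dev/null;python3 - <<'E'
from m import *
jp()
im,K,T=snap("wrist","wQ");h=cv2.cvtColor(im,cv2.COLOR_BGR2HSV)
m=cv2.morphologyEx(cv2.inRange(h,(18,170,60),(32,255,255)),cv2.MORPH_CLOSE,np.ones((5,5)))
for cc in big(m,(100,50,450,420),1):
    q=rect(K,T,cc,.011);print(q,cv2.boundingRect(cc),np.round((q[:2]/1e3-o)@np.array([X,Y]).T*1e3,1))
cv2.imwrite("pics/wQc.png",cv2.resize(im[100:300,200:400],None,fx=3,fy=3))
E
```

```text
jig xyz of TCP [33.   0.2 14.2] F along jig [-0.6 -0.2 -3.5] grip 0.008
grip_width: 0.0498
gripper_force: 0.0
jig xyz of TCP [3.180e+01 1.000e-01 2.075e+02] F along jig [ 0.2 -1.1 -0.8] grip 0.05
[631.9  26.2  57.4 126.6   5.6] (254, 123, 56, 116) [33.2  1.3]
```

View pics/wQc.png

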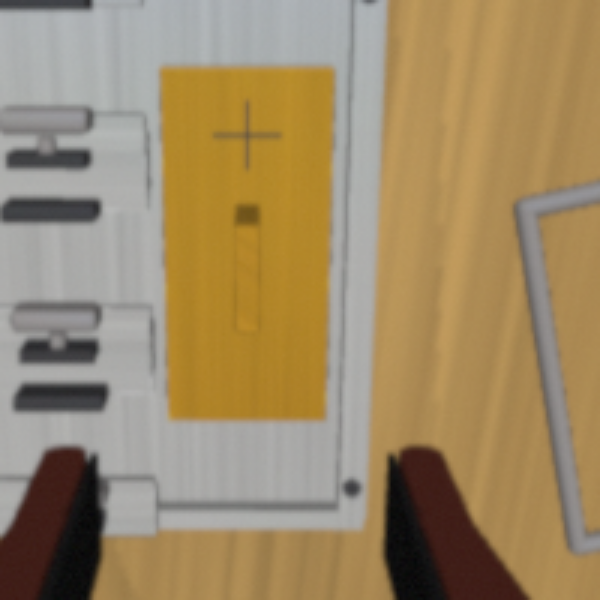

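wQc shows the blank flat in the trough, rib up, with the cross at crop (247,134), which is full-image (282.3,144.7).

```bash
echo '[[-8,0,0,0,0,0],[-8,0,0,0,0,0],[0,0,0,0,0,0],[0,0,0,0,0,0],[0,0,0,0,0,0]]' | python3 shift.py >/dev/null; python3 - <<'E'
from m import *
Q=load("wQ");P=snap("wrist","wR")
pc=onz(*Q[1:],(282.3,144.7),.011);uv=proj(*P[1:],pc);print(pc,uv)
x,y=np.round(uv).astype(int);g=P[0][y-12:y+13,x-12:x+13].sum(2).astype(float);d=np.clip(np.median(g)-g-40,0,None)
cu=[x-12+(d.sum(0)*np.arange(25)).sum()/d.sum(),y-12+(d.sum(1)*np.arange(25)).sum()/d.sum()];print(cu)
x2,y2=282,145;g=Q[0][y2-10:y2+11,x2-10:x2+11].sum(2).astype(float);d=np.clip(np.median(g)-g-40,0,None)
c2=[x2-10+(d.sum(0)*np.arange(21)).sum()/d.sum(),y2-10+(d.sum(1)*np.arange(21)).sum()/d.sum()];print(c2)
for uvp in((282.3,144.7),c2):print(tri((*Q[1:],uvp),(*P[1:],cu)))
a,b=onz(*Q[1:],c2,.011),onz(*P[1:],cu,.011);print(a,b,[np.round((p[:2]-o)@np.array([X,Y]).T*1e3,1) for p in(a,b)])
go([.4305,-.2426,.2],c+np.pi/2)
E
```

```text
[0.62825774 0.06734784 0.011     ] [281.64316354  62.27816008]
[np.float64(281.164167916042), np.float64(61.6784107946027)]
[np.float64(281.78268251273346), np.float64(144.86926994906622)]
(array([0.62799608, 0.06758775, 0.01343898]), [0.2, 0.2])
(array([0.62773729, 0.06747377, 0.01418885]), [0.0, 0.0])
[0.62773726 0.06712173 0.011     ] [0.62774007 0.06783989 0.011     ] [array([33. , 42.4]), array([33.1, 43.1])]
turn [-0.0016 -0.0012  0.0015] then shift [-0.1684 -0.2259  0.0268] | now [ 0.639  -0.0532  0.2081] yaw 1.6692 pinch z 0.2268
```

To row units: -0.0323 m is -6.46, -0.0241 m is -4.82.

```bash
echo '[[-4.82,-6.46,0,0,0,0],[-4.82,-6.46,0,0,0,0],[-4.82,-6.46,0,0,0,0],[-4.82,-6.46,0,0,0,0],[-4.82,-6.46,0,0,0,0],[-4.82,-6.46,0,0,0,0],[-4.82,-6.46,0,0,0,0],[0,0,0,0,0,0]]' | python3 shift.py >/dev/null; echo '[[0,0,0,0,0,0],[0,0,0,0,0,0],[0,0,0,0,0,0]]' | python3 shift.py >/dev/null;python3 - <<'E'
from m import *
im,K,T=snap("wrist","wS")
uv=proj(K,T,[.4305,-.2426,.130]);print("pred top",uv)
h=cv2.cvtColor(im,cv2.COLOR_BGR2HSV);m=cv2.inRange(h,(0,0,115),(180,60,255));u,v=np.round(uv).astype(int)
for cc in big(m,(u-30,v-30,u+30,v+30),2):
    M=cv2.moments(cc)
    if M['m00']>0:print(cv2.contourArea(cc),cv2.boundingRect(cc),onz(K,T,(M['m10']/M['m00'],M['m01']/M['m00']),.130))
go([.4305,-.2426,.089],c+np.pi/2);print(r.state()["joints"].round(2))
E
```

```text
pred top [277.45176997 219.4259933 ]
296.5 (267, 210, 21, 20) [ 0.43030408 -0.24257901  0.13      ]
turn [ 0.0006 -0.0006  0.004 ] then shift [ 1.000e-04 -1.800e-03  1.388e-01] | now [ 0.4323 -0.2425  0.2091] yaw 1.6717 pinch z 0.2278
[ 0.6   0.21 -0.25  1.98  0.06  0.96  0.43]
```

```bash
echo '[[0,-0.3,6,0,0,0.01],[0,0,6,0,0,0],[0,0,6,0,0,0],[0,0,6,0,0,0],[0,0,3.6,0,0,0],[0,0,0,0,0,0],[0,0,0,0,0,0]]' | python3 shift.py |tail -5; echo '[[0,0,0,0,0,0],[0,0,0,0,0,0],[0,0,0,0,0,0],[0,0,0,0,0,0],[0,0,0,0,0,0],[0,0,0,0,0,0],[0,0,0,0,0,0],[0,0,0,0,0,0]]' | python3 shift.py 0;python3 -c "
from h import *
go([.4305,-.2426,.089],c+np.pi/2)"
```

```text
eef_pos: [0.4298, -0.2431, 0.0706]
ee_rot: [-2.109, -2.325, -0.0]
ft_force: [0.3, -0.6, 0.3]
grip_width: 0.05
gripper_force: 0.0
time: 48.0
eef_pos: [0.4298, -0.2447, 0.0717]
ee_rot: [2.113, 2.324, 0.0]
ft_force: [-0.6, 0.5, 6.6]
grip_width: 0.0158
gripper_force: 30.0
turn [ 0.0008  0.0006 -0.0019] then shift [0.0021 0.0009 0.0014] | now [ 0.4298 -0.2447  0.0717] yaw 1.6657 pinch z 0.0904
```

To row units: -0.035 m is -7, -0.03 m is -6.

```bash
echo '[[0,0,-3,0,0,0],[0,0,-6,0,0,0],[0,0,-6,0,0,0],[0,0,-7,0,0,0],[0,0,-6,0,0,0],[0,0,0,0,0,0],[0,0,0,0,0,0],[0,0,0,0,0,0]]' | python3 shift.py |tail -5; echo '[[0,0,0,0,0,0],[0,0,0,0,0,0]]' | python3 shift.py >/dev/null; python3 - <<'E'
from m import *
im,K,T=snap("wrist","wT");s=r.state();p=s["eef_pos"]-[0,0,.0617]
print(s["eef_pos"],"pred tip",proj(K,T,p),"pred collar",proj(K,T,s["eef_pos"]-[0,0,.0117]))
cv2.imwrite("pics/wTc.png",cv2.resize(im[150:350,180:380],None,fx=3,fy=3))
go([.6277,.0675,.2],c+np.pi/2)
E
```

```text
eef_pos: [0.4283, -0.2442, 0.2098]
ee_rot: [-2.112, -2.323, 0.001]
ft_force: [-0.5, -1.0, -2.8]
grip_width: 0.0156
gripper_force: 30.0
[ 0.42845227 -0.24407244  0.20960666] pred tip [280.59643474 227.65770301] pred collar [280.38222889 258.14441514]
turn [-0.0025 -0.0017 -0.0016] then shift [0.2908 0.2284 0.0283] | now [ 0.4285 -0.2441  0.2096] yaw 1.666 pinch z 0.2283
```

View pics/wTc.png

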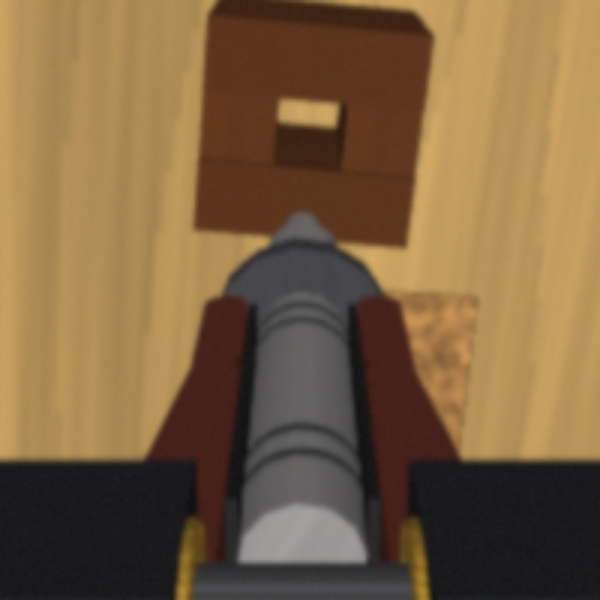

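wTc shows the punch held upright, with its tip at crop (302,212), the collar's front edge at (302,240), the top disc's front edge at (302,503), and the empty stand hole behind.

```bash
python3 - <<'E'
from m import *
_,K,T=load("wT");W=T@np.linalg.inv(np.array(r.camera_model("wrist")["hand_eye"]))
P=lambda x,z:proj(K,T,(W@np.array([x/1e3,0,z/1e3,1]))[:3])[1]
for e in(0,1,2,3,4):print(e,"collar low front",P(e+16,11.7).round(1),"collar top front",P(e+16,5.7).round(1),"topdisc front",P(e+8,-58.3).round(1),"tip axis",P(e,61.7).round(1),"tip r4",P(e+4,61.7).round(1),"body end r8",P(e+8,41.7).round(1),"| seen 230,-,317.7,220.7")
# stand hole, mouth z .06, from wT crop corners
q=[(278,97),(342,101),(344,170),(275,165)]
p=np.array([onz(K,T,(180+a/3,150+b/3),.06)[:2] for a,b in q]);print(p.round(4).tolist(),p.mean(0))
E
```

```text
0 collar low front 231.1 collar top front 235.1 topdisc front 321.2 tip axis 227.3 tip r4 221.9 body end r8 226.2 | seen 230,-,317.7,220.7
1 collar low front 229.4 collar top front 233.3 topdisc front 318.8 tip axis 225.9 tip r4 220.5 body end r8 224.8 | seen 230,-,317.7,220.7
2 collar low front 227.7 collar top front 231.6 topdisc front 316.4 tip axis 224.6 tip r4 219.2 body end r8 223.3 | seen 230,-,317.7,220.7
3 collar low front 225.9 collar top front 229.8 topdisc front 313.9 tip axis 223.2 tip r4 217.8 body end r8 221.8 | seen 230,-,317.7,220.7
4 collar low front 224.2 collar top front 228.0 topdisc front 311.5 tip axis 221.9 tip r4 216.5 body end r8 220.3 | seen 230,-,317.7,220.7
[[0.4196, -0.2317], [0.4396, -0.231], [0.4427, -0.2533], [0.4206, -0.2538]] [ 0.4306173  -0.24245022]
```

The manual's scale: shifts go in units of 5 mm and turns go in units of 0.2 rad. Converting my numbers, 0.029 m is 5.8, 0.0228 m is 4.56.

```bash
echo '[[5.8,4.56,0,0,0,0],[5.8,4.56,0,0,0,0],[5.8,4.56,0,0,0,0],[5.8,4.56,0,0,0,0],[5.8,4.56,0,0,0,0],[5.8,4.56,0,0,0,0],[5.8,4.56,0,0,0,0],[5.8,4.56,0,0,0,0]]' | python3 shift.py >/dev/null; echo '[[5.8,4.56,0,0,0,0],[5.8,4.56,0,0,0,0],[0,0,6,0,0,0],[0,0,7,0,0,0],[0,0,6,0,0,0],[0,0,4,0,0,0],[0,0,0,0,0,0],[0,0,0,0,0,0]]' | python3 shift.py >/dev/null; echo '[[0,0,0,0,0,0],[0,0,0,0,0,0],[0,0,0,0,0,0]]' | python3 shift.py >/dev/null; python3 - <<'E'
from m import *
jp();go([.6278,.0665,.0914],c+np.pi/2)
im,K,T=snap("wrist","wU");pc=np.array([.6277,.0675,.011]);print(proj(K,T,pc))
h=cv2.cvtColor(im,cv2.COLOR_BGR2HSV)
m=cv2.morphologyEx(cv2.inRange(h,(18,170,60),(32,255,255)),cv2.MORPH_CLOSE,np.ones((5,5)))
print([cv2.boundingRect(q) for q in big(m,None,2)])
E
```

```text
jig xyz of TCP [35.1 41.1 97.9] F along jig [ 0.1  0.5 -2.1] grip 0.0159
turn [ 0.003  -0.0001 -0.0019] then shift [ 0.0007 -0.0021  0.0252] | now [0.6299 0.066  0.0979] yaw 1.6657 pinch z 0.1166
[276.98258387 214.02050935]
[(239, 186, 77, 87), (84, 408, 357, 12)]
```

```bash
echo '[[0.1,-0.4,0,0,0,0],[0,0,0,0,0,0],[0,0,0,0,0,0],[0,0,0,0,0,0]]' | python3 shift.py >/dev/null; python3 - <<'E'
from m import *
_,K,T=load("wU");print([proj(K,T,J(x,66,11)).round(0) for x in(3,63)])
jp();go([.6278,.0665,.0914],c+np.pi/2)
im,K,T=snap("wrist","wV");pc=[.6277,.0675,.011];u,v=np.round(proj(K,T,pc)).astype(int)
# cross arms still visible beside / beyond the punch tip: dark pixels on the brass
g=im.sum(2).astype(int)[v-22:v+6,u-20:u+21];print(u,v)
for row in g[::1]:print(''.join('#' if q<230 else ('+' if q<300 else '.') for q in row))
E
```

```text
[array([237., 185.]), array([317., 185.])]
jig xyz of TCP [31.9 41.5 96.3] F along jig [ 0.1 -0.2 -1.5] grip 0.0155
turn [ 0.0002  0.0001 -0.0018] then shift [0.0003 0.0011 0.0236] | now [0.6267 0.0661 0.0963] yaw 1.6659 pinch z 0.115
281 215
.........................................
.........................................
.........................................
.........................................
.........................................
.........................................
.........................................
.........................................
.....................+...................
....................++...................
....................++...................
....................++...................
....................++...................
....................++...................
....................++...................
....................++...................
....................++...................
....................++...................
....................++...................
....................++...................
....................++...................
....................++...................
.......+++++++++++++++++++++++++++++.....
......+++++++++++++++#++++++++++++++.....
....................++...................
....................++...................
....................++...................
....................++...................
```

The cross is seen at (281,215.5), where predicted, so the blank hasn't moved. Pressing now.

To row units: 0.001 m is 0.2, 0.006 m is 1.2.

```bash
echo '[[0.06,0.2,1.2,0,0,0],[0,0,1.2,0,0,0],[0,0,1,0,0,0],[0,0,0.6,0,0,0],[0,0,0,0,0,0],[0,0,0,0,0,0]]' | python3 shift.py >/dev/null; python3 -c "
from h import *
jp();go([.6278,.0665,.0914],c+np.pi/2)"; echo '[[0,0,0.4,0,0,0],[0,0,0.4,0,0,0],[0,0,0,0,0,0]]' | python3 shift.py >/dev/null; python3 -c "
from h import *
jp()"; echo '[[0,0,0.4,0,0,0],[0,0,0,0,0,0]]' | python3 shift.py >/dev/null; python3 -c "
from h import *
jp()"
```

```text
jig xyz of TCP [32.7 41.9 75.7] F along jig [ 0.4 -0.  -3.1] grip 0.0157
turn [-0.0007 -0.     -0.0017] then shift [-0.0001  0.0003  0.003 ] | now [0.6275 0.0666 0.0757] yaw 1.666 pinch z 0.0944
jig xyz of TCP [33.3 41.9 72.5] F along jig [0.5 0.1 0.7] grip 0.0159
jig xyz of TCP [33.6 42.  71.3] F along jig [-1.7 -1.   8.8] grip 0.0153
```

```bash
for i in 1; do echo '[[0,0,0.3,0,0,0],[0,0,0,0,0,0]]' | python3 shift.py >/dev/null; python3 -c "
from h import *
jp()"; echo '[[0,0,0.3,0,0,0],[0,0,0,0,0,0]]' | python3 shift.py >/dev/null; python3 -c "
from h import *
jp()"; echo '[[0,0,0.3,0,0,0],[0,0,0,0,0,0]]' | python3 shift.py >/dev/null; python3 -c "
from h import *
jp()"; done
```

```text
jig xyz of TCP [33.7 42.  70.2] F along jig [-2.6 -0.  11.6] grip 0.0157
jig xyz of TCP [33.7 42.1 68.9] F along jig [-3.3 -0.6 10.9] grip 0.0154
jig xyz of TCP [33.7 42.1 67.3] F along jig [-3.   0.   9.8] grip 0.0157
```

To row units: 0.0015 m is 0.3.

```bash
echo '[[0,0,0.3,0,0,0],[0,0,0,0,0,0]]' | python3 shift.py >/dev/null; python3 -c "
from h import *
jp()"; echo '[[0,0,0.2,0,0,0],[0,0,0,0,0,0]]' | python3 shift.py >/dev/null; python3 -c "
from h import *
jp()"; echo '[[0,0,0.2,0,0,0],[0,0,0,0,0,0]]' | python3 shift.py >/dev/null; python3 -c "
from h import *
jp()"
```

```text
jig xyz of TCP [33.5 42.1 65.2] F along jig [-1.3  0.1  3.3] grip 0.0154
jig xyz of TCP [33.7 42.  64.6] F along jig [-2.8 -0.  10.8] grip 0.0156
jig xyz of TCP [33.8 42.1 64.2] F along jig [-4.3 -1.2 14.4] grip 0.0155
```

```bash
echo '[[0,0,-2,0,0,0],[0,0,-4,0,0,0],[0,0,-6,0,0,0],[0,0,-7,0,0,0],[0,0,-7,0,0,0],[0,0,-3,0,0,0],[0,0,0,0,0,0],[0,0,0,0,0,0]]' | python3 shift.py >/dev/null; python3 -c "
from h import *
jp();go([.4307,-.2435,.228],c+np.pi/2)"
```

```text
jig xyz of TCP [ 32.9  41.8 207.1] F along jig [-0.8 -0.1 -3.8] grip 0.0154
turn [ 0.0009  0.0002 -0.0019] then shift [-0.2894 -0.2261 -0.0022] | now [0.6277 0.0664 0.2071] yaw 1.6658 pinch z 0.2258
```

To row units: -0.029 m is -5.8, -0.0226 m is -4.52.

```bash
echo '[[-5.8,-4.52,0,0,0,0],[-5.8,-4.52,0,0,0,0],[-5.8,-4.52,0,0,0,0],[-5.8,-4.52,0,0,0,0],[-5.8,-4.52,0,0,0,0],[-5.8,-4.52,0,0,0,0],[-5.8,-4.52,0,0,0,0],[-5.8,-4.52,0,0,0,0]]' | python3 shift.py >/dev/null; echo '[[-5.8,-4.52,0,0,0,0],[-5.7,-4.52,0,0,0,0],[0,0,0,0,0,0],[0,0,0,0,0,0],[0,0,0,0,0,0],[0,0,0,0,0,0]]' | python3 shift.py >/dev/null; python3 - <<'E'
from m import *
go([.4307,-.2435,.15],c+np.pi/2)
im,K,T=snap("wrist","wW");s=r.state()
col=im[:,281];a=load("wT")[0][:,281]
print("brightness column new/old",[(int(v),int(x.sum()),int(y.sum())) for v,x,y in zip(range(212,330,3),col[212:330:3],a[212:330:3])])
E
```

```text
turn [-0.0013 -0.0015  0.0003] then shift [-0.0019  0.0002  0.0747] | now [ 0.4304 -0.2416  0.206 ] yaw 1.668 pinch z 0.2247
brightness column new/old [(212, 177, 168), (215, 173, 178), (218, 177, 177), (221, 269, 267), (224, 303, 307), (227, 305, 302), (230, 174, 175), (233, 189, 188), (236, 210, 218), (239, 214, 211), (242, 211, 215), (245, 207, 213), (248, 295, 293), (251, 203, 204), (254, 284, 282), (257, 235, 235), (260, 298, 297), (263, 299, 300), (266, 300, 299), (269, 300, 298), (272, 298, 299), (275, 301, 301), (278, 303, 301), (281, 296, 301), (284, 301, 297), (287, 298, 297), (290, 252, 251), (293, 220, 221), (296, 299, 296), (299, 209, 210), (302, 261, 266), (305, 297, 300), (308, 296, 294), (311, 295, 300), (314, 293, 296), (317, 338, 332), (320, 480, 480), (323, 484, 484), (326, 475, 476), (329, 462, 462)]
```

To row units: 0.03 m is 6, 0.015 m is 3.

```bash
echo '[[-0.3,0,6,0,0,0],[0,0,6,0,0,0],[0,0,3,0,0,0],[0,0,0,0,0,0],[0,0,0,0,0,0],[0,0,0,0,0,0],[0,0,0,0,0,0]]' | python3 shift.py >/dev/null; python3 -c "
from h import *
go([.4307,-.2435,.0904],c+np.pi/2)"; echo '[[0,0,0,0,0,0],[0,0,0,0,0,0]]' | python3 shift.py>/dev/null;  python3 -c "
from h import *
go([.4307,-.2435,.0904],c+np.pi/2)"
```

```text
turn [ 0.0023  0.0013 -0.0011] then shift [ 0.0013 -0.0008  0.0618] | now [ 0.4317 -0.2447  0.1335] yaw 1.6665 pinch z 0.1522
turn [ 0.0016  0.001  -0.0017] then shift [ 0.0014 -0.0002  0.0614] | now [ 0.431  -0.2449  0.1331] yaw 1.6659 pinch z 0.1518
```

To row units: 0.01 m is 2, 0.008 m is 1.6.

```bash
echo '[[0.16,0,1.6,0,0,0],[0,0,2,0,0,0],[0,0,2,0,0,0],[0,0,2,0,0,0],[0,0,0,0,0,0],[0,0,0,0,0,0]]' | python3 shift.py |sed -n 2,4p; echo '[[0,0,1.8,0,0,0],[0,0,1.6,0,0,0],[0,0,0.8,0,0,0],[0,0,0,0,0,0],[0,0,0,0,0,0]]' | python3 shift.py; python3 -c "
from h import *
go([.4307,-.2435,.0904],c+np.pi/2)"
```

```text
eef_pos: [0.4295, -0.2434, 0.093]
ee_rot: [-2.112, -2.323, 0.001]
ft_force: [0.8, -0.2, -2.5]
time: 56.37
eef_pos: [0.4302, -0.2437, 0.0729]
ee_rot: [-2.113, -2.324, 0.0]
ft_force: [0.8, -0.3, -1.7]
grip_width: 0.0159
gripper_force: 30.0
turn [-0.0004 -0.0003 -0.0017] then shift [0.0002 0.0005 0.0012] | now [ 0.4302 -0.2437  0.0729] yaw 1.6659 pinch z 0.0916
```

Lower the last millimetre, release, rise and check everything.

```bash
echo '[[0,0,0.2,0,0,0],[0,0,0.1,0,0,0],[0,0,0,0,0,0],[0,0,0,0,0,0]]' | python3 shift.py |sed -n 2,4p; echo '[[0,0,0,0,0,0],[0,0,0,0,0,0],[0,0,0,0,0,0],[0,0,0,0,0,0],[0,0,0,0,0,0],[0,0,0,0,0,0]]' | python3 shift.py 0.05|tail -2; echo '[[0,0,-3,0,0,0],[0,0,-6,0,0,0],[0,0,-6,0,0,0],[0,0,-6,0,0,0],[0,0,-6,0,0,0],[0,0,-6,0,0,0],[0,0,0,0,0,0],[0,0,0,0,0,0]]' | python3 shift.py |sed -n 2,4p; echo '[[-8,0,0,0,0,0],[-6,0,0,0,0,0],[0,0,0,0,0,0],[0,0,0,0,0,0],[0,0,0,0,0,0]]' | python3 shift.py >/dev/null; python3 - <<'E'
from m import *
im,K,T=snap("wrist","wX");h=cv2.cvtColor(im,cv2.COLOR_BGR2HSV)
m=cv2.inRange(h,(0,0,115),(180,60,255))
u,v=np.round(proj(K,T,[.4305,-.2426,.13])).astype(int);print(u,v)
for cc in big(m,(max(u-25,0),max(v-25,0),u+25,v+25),1):
    M=cv2.moments(cc);print("punch top",cv2.contourArea(cc),onz(K,T,(M['m10']/M['m00'],M['m01']/M['m00']),.130))
u,v=np.round(proj(K,T,[.4627,-.3621,.069])).astype(int);print(u,v)
for cc in big(m,(max(u-40,0),max(v-40,0),u+40,v+40),1):print("block",rect(K,T,cc,.069))
im,K,T=snap("top","top9");h=cv2.cvtColor(im,cv2.COLOR_BGR2HSV)
b=cv2.morphologyEx(cv2.inRange(h,(18,170,90),(32,255,255)),cv2.MORPH_CLOSE,np.ones((5,5)))
for cc in big(b,(225,180,320,250),1):
    q=rect(K,T,cc,.011);print("blank",q,np.round((q[:2]/1e3-o)@np.array([X,Y]).T*1e3,1))
w=cv2.inRange(h,(5,110,30),(16,255,255))
for cc in big(w,(95,230,185,285),2):print("tray spacer",rect(K,T,cc,.03))
d=cv2.absdiff(im,load("top2")[0]).max(2);mm=cv2.morphologyEx((d>40).astype(np.uint8)*255,cv2.MORPH_OPEN,np.ones((3,3)))
print("changed",[cv2.boundingRect(q) for q in big(mm,None,12)])
E
```

```text
eef_pos: [0.4303, -0.2439, 0.0718]
ee_rot: [2.113, 2.324, 0.0]
ft_force: [-0.3, -0.3, -2.2]
grip_width: 0.0492
gripper_force: 0.0
eef_pos: [0.4313, -0.2443, 0.2383]
ee_rot: [2.111, 2.321, 0.001]
ft_force: [-0.5, 0.0, -0.3]
281 122
punch top 307.0 [ 0.43044028 -0.2416393   0.13      ]
301 240
block [ 463.  -361.4   42.6   19.     5.5]
tray spacer [480.  419.6  51.3  49.9  81.5]
tray spacer [466.6 329.5  47.5  49.8  81.5]
changed [(411, 239, 125, 181), (85, 186, 156, 234), (246, 190, 49, 26), (61, 197, 42, 65), (240, 218, 14, 20), (266, 217, 13, 20), (102, 221, 19, 14), (124, 350, 11, 11), (89, 231, 12, 9), (120, 250, 8, 12), (101, 216, 10, 5), (80, 259, 7, 6)]
```

```bash
python3 - <<'E'
from m import *
im,K,T=load("top9");d=cv2.absdiff(im,cv2.imread("pics/top0.png")).max(2);mm=cv2.morphologyEx((d>40).astype(np.uint8)*255,cv2.MORPH_OPEN,np.ones((3,3)))
print([cv2.boundingRect(q) for q in big(mm,None,12)])
h=cv2.cvtColor(im,cv2.COLOR_BGR2HSV)
b=cv2.inRange(h,(15,120,90),(35,255,255))
for cc in big(cv2.bitwise_and(b,mm),(235,183,315,222),1):
    q=rect(K,T,cc,.011);print("blank",q,np.round((q[:2]/1e3-o)@np.array([X,Y]).T*1e3,1))
E
```

```text
[(411, 239, 125, 181), (246, 190, 49, 26), (538, 368, 22, 40), (110, 244, 21, 21), (143, 250, 21, 21), (240, 218, 14, 20), (266, 217, 14, 20), (498, 304, 10, 6), (404, 262, 6, 8), (420, 285, 4, 7), (521, 329, 7, 4), (479, 311, 5, 4)]
blank [631.5  25.8  58.2 126.2   5.6] [32.7  0.9]
```

```bash
python3 -c "
from plant import r
print(r.close_job())"
```

```text
the job is handed in; nothing more can be done
None
```

The job is handed in: spacers 2 and 3 (slot 1 started empty) are in the tray, the blank lies flat in the trough with its cross punched, the punch is back in its stand, the block stands on its mat, and nothing else on the bench moved; the snap was judged from the force, which dropped and then hit the stop, not seen directly.

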